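# Set the sprung tweezers to bead width over the sorting dish

### The arm

A 6-joint arm with a two-finger parallel gripper is mounted at the origin on the work surface. World frame = base frame: x ahead of the robot, y to its left, z up, the work surface at z = 0. Lengths are in m, angles in rad, forces in N, time in s.
With the tool pointing down it reaches from about 0.25 to 0.725 m from the base axis. Payload 9.7 kg.
Tool frame: the origin (TCP) lies midway between the tips of the shut fingers; the grasp point (between the pads) lies 19 mm behind it; x points along the fingers, y is the direction in which the jaws open and shut, and the axes are right-handed (so a half turn about x gives the same grasp; the last joint's range is limited). The gripper opens to 85 mm and grips with 20 to 120 N. Pads are 22 mm wide; open, the fingers measure 114 mm over their backs; the gripper's body (76 mm by 85 mm) begins 54 mm behind the grasp point. The pads swing forward as they close: fully open they stand 13 mm farther back than shut.
Start: joints at [1.17, 0.087, 0.176, 1.66, 0, 1.571], TCP at [0.215, 0.506, 0.231] pointing down, gripper open.
Joint ranges: [-3.13, 3.13], [-0.85, 1.81], [-1.15, 1.24], [-2.2, 2.28], [-1.44, 1.52], [-3.14, 3.14]. Speed limits (rad/s): [2.22, 2.22, 2.57, 3.14, 3.14, 3.14].

### API

Orientations are given as a unit quaternion [x, y, z, w].
In Python, from cell import telemetry, grab_frame, camera_params, finish_job gives the robot as it stands.
- The arm moves only by the tool carry_out, never from a script. Its argument "series" is a list of rows, each an object of numbers: "gripper": the opening, from -1 (shut) to 1 (fully open); "dx", "dy", "dz": the shift along the tool's x, y, z in m; "wx", "wy", "wz": the turn, a rotation vector about the tool's x, y, z in degrees. In form: [{"gripper": .., "dx": .., "dy": .., "dz": .., "wx": .., "wy": .., "wz": ..}, ...]. A call has 1 to 5 rows; each row is the pose to reach, as a shift and turn from the pose measured when the call began, along the tool's axes at that moment; what a row does not reach only later rows make up. A row lasts 1/8 s, in which the tool goes at most 62.5 mm and 10.7 degrees, less where a joint would pass 70% of its speed; a pose out of reach is approached as far as the arm can. A call with a gripper value outside its range is refused whole. The fingers move at their own pace and stop on an object; "force" is the grip in N (left out, the last holds). Time passes only in rows, so rows that repeat a pose let the fingers close. It gives the time, the measured TCP pose, the force and the opening at its end, in the units of the state.
- telemetry.observe(): the state, without advancing time (a new reading comes with each control period).
- grab_frame(name): name is "side" or "top" or "wrist"; returns (picture, depth): 420x560x3 uint8, red, green, blue; 420x560 float32, m along the optical axis (not along the pixel's ray), 0 where there is no reading.
- camera_params(name): a dict with "fx", "fy", "cx", "cy" (pixels), "R" (3x3) and "t" (3): a world point X has camera coordinates R X + t; the wrist camera has in their place "hand_eye" (4x4, takes a point from camera to tool coordinates, whose origin is the TCP and whose axes are the tool frame's). Camera axes: x right, y down, z forward; pixel columns grow to the right and rows downward; lengths in m; the calibration is good to about 2 mm. A picture is of the moment at which its call begins: read the wrist's pose just before it. camera_params takes no time and is no camera call.
- finish_job(): hands the job in, once; it reports no verdict.
The state is a dict: "t": time; "q": joint angles; "qvel": joint speeds; "joint_efforts": joint torques, N m; "tool_pos": TCP position; "tool_rot": TCP orientation; "ft_force": force on the tool from outside, world axes, zero at the start; "ft_torque": the same for the moment, N m; "width": finger opening in m.
Only numpy, scipy, OpenCV 4.12 (cv2) and the standard library are available. Lean on these libraries where they do the work, as an engineer would, in place of code of your own. Each camera call takes 0.05 s, during which the arm holds its last target.

### The job

Get the bead sorting ready: pour all six stone beads from the small metal cup into the white dish and stand the empty cup upright on the bench again, clear of the dish. Then pick up the sprung tweezers, bring their tips level over the middle of the dish, a few centimetres above its rim, and squeeze them until the arms meet the ends of the brass cross-bar (tips 20 mm apart, a little over a bead's width), without squeezing them shut. Finish still holding them there in the air at that steady gap, and leave the caliper, file and wooden block where they lie.

Things in the scene. Friction and masses are not known exactly. Their poses are not given: they have to be found in the camera images.
- cup: loose straight-sided open aluminium cup, 56 mm outside diameter, 55 mm tall, wall 3 mm, floor 5 mm thick, about 80 g, standing upright on the bench with six beads in it (one layer, up to 21 mm). It may stand left or right of the dish, the tweezers on the other side. Origin: centre of its underside, z axis up through its mouth
- dish: white ceramic dish, fixed to the bench, round, 110 mm across at the foot and 156 mm at the rim, 40 mm tall, wall 5 mm, inner floor 6 mm above the bench. Origin: centre of its underside
- bead0: round polished dark grey stone bead (slippery), 16 mm diameter, 11 g, one of six alike, starting in the cup. Origin: its centre. It counts as in the dish when its centre is within 72 mm of the dish's axis and below 45 mm
- bead1: round polished dark grey stone bead (slippery), 16 mm diameter, 11 g, one of six alike, starting in the cup. Origin: its centre. It counts as in the dish when its centre is within 72 mm of the dish's axis and below 45 mm
- bead2: round polished dark grey stone bead (slippery), 16 mm diameter, 11 g, one of six alike, starting in the cup. Origin: its centre. It counts as in the dish when its centre is within 72 mm of the dish's axis and below 45 mm
- bead3: round polished dark grey stone bead (slippery), 16 mm diameter, 11 g, one of six alike, starting in the cup. Origin: its centre. It counts as in the dish when its centre is within 72 mm of the dish's axis and below 45 mm
- bead4: round polished dark grey stone bead (slippery), 16 mm diameter, 11 g, one of six alike, starting in the cup. Origin: its centre. It counts as in the dish when its centre is within 72 mm of the dish's axis and below 45 mm
- bead5: round polished dark grey stone bead (slippery), 16 mm diameter, 11 g, one of six alike, starting in the cup. Origin: its centre. It counts as in the dish when its centre is within 72 mm of the dish's axis and below 45 mm
- tweezers: sprung steel tweezers lying flat and loose on the bench, 155 mm long, 19 mm tall, about 95 g, balanced 10 to 15 mm behind the grips. Origin: underside, midway between the finger grips; x runs to the tips (at x = +50 mm), z up. Two arms hinge on upright axes at x = -90, y = +-8 mm in the bow block (x -105 to -83 mm) and are sprung apart: free, 53 mm over the grips and tips 52 mm apart
- grip (a point): middle of the two dark ribbed finger grips, 8 mm above the tweezers' underside. Grips are 32 mm long along x, 16 mm tall, squeezed together along the tweezers' y. At the marked 20 mm tip gap the arms are parallel and it is 32 mm over the grips; each mm over the grips changes the tip gap by 1.56 mm. Spring push on each grip: 0 N free, growing evenly to 7 N at the marked gap
- crossbar (a point): middle of the brass cross-bar on the tweezers' top (x = +30 mm, 18 mm above the underside), 26 mm wide along y, carried by a 5 mm wide brass tongue from the bow block. At the marked gap the arms' outer faces line up with the bar's ends
- tips (a point): point midway between the two tips, fixed in the tweezers' bow block frame at x = +50 mm, y = 0, 6 mm above the underside
- tip_left (a point): inner face of the tip of the arm on the tweezers' +y side, 6 mm above the underside
- tip_right (a point): inner face of the tip of the arm on the tweezers' -y side, 6 mm above the underside
- jaw_left (a joint): closing angle of the +y arm of the tweezers, rad: 0 sprung open, 0.115 at the marked gap, about 0.185 tips nearly shut; stiffness 5.5 N m/rad
- jaw_right (a joint): closing angle of the -y arm, same values
- caliper: bystander: caliper with black slide, 230 mm long, up to 15 mm tall, lying beyond the dish. Origin: underside, middle of its beam
- file: bystander: wooden-handled file, 250 mm long, 26 mm tall, lying beyond the dish. Origin: underside, where handle meets blade
- block: bystander: dark wooden block, 55 x 55 x 35 mm, beyond the dish. Origin: centre of its underside
There are look-alikes about, which are no part of the job. Several things have the shape of the cup; the one meant has the colours described above.

How it is judged:
On the way, in this order (a step that is already met when the one before it is completed fails the run):
1. all six beads poured into the dish (horizontal distance between each of bead0, bead1, bead2, bead3, bead4, bead5 and dish below 0.072 m and height (world z) of each of bead0, bead1, bead2, bead3, bead4, bead5 below 0.045 m), for 0.2 s.
2. the empty cup stands upright on the bench, let go, clear of the dish (height (world z) of cup below 0.006 m and angle between cup's own z axis and vertical below 0.08 rad and horizontal distance between cup and dish above 0.1 m and contact force between cup and the fingers below 0.05 N), for 0.2 s.
3. the tweezers are held in the air with their tips over the dish and 20 mm apart, steadily for a second (distance between tip_left and tip_right between 0.017 and 0.023 m and horizontal distance between tips and dish below 0.04 m and height (world z) of tweezers between 0.045 and 0.15 m and angle between tweezers's own z axis and vertical below 0.35 rad and contact force between tweezers and the fingers above 1 N and contact force between tweezers and dish below 0.05 N and contact force between tweezers and cup below 0.05 N), for 1 s.
At the end, for the whole second after the job is handed in: Six beads in the dish; cup upright on the bench, over 100 mm from the dish's axis; tweezers gripped, not touching dish or cup, tilt under 0.35 rad, tips' middle within 40 mm of the dish's axis, grips 45 to 150 mm up, tips 17 to 23 mm apart, still (under 0.1 rad/s, 0.03 m/s) (all of step 1 and all of step 3 and height (world z) of cup below 0.006 m and angle between cup's own z axis and vertical below 0.08 rad and horizontal distance between cup and dish above 0.1 m and velocity of joint jaw_left between -0.1 and 0.1 rad/s and velocity of joint jaw_right between -0.1 and 0.1 rad/s and linear speed of tweezers below 0.03 m/s); the arm keeps its last pose, push and grip.
It fails at once if the tweezers are squeezed almost shut (tips under 10 mm apart) (distance between tip_left and tip_right below 0.01 m).
It fails at once if a bystander is pushed over 25 mm (distance of any of caliper, file, block from where it was at the start of the episode above 0.025 m).
It also fails if it takes over 64 s, if anything falls off the work surface, if the arm or the gripper's body presses on something with over 40 N, if the wrist force passes 120 N, or if a joint passes its speed limit or range.

## Working session

There is one attempt and no reset: what is moved stays moved. The work goes in short steps, Python scripts to look and compute and a tool call to move; the robot and the scene stay as the last step left them, time stands still between calls to the robot, and variables do not carry over. Pictures are saved under pics/ and viewed, and the job is handed in when it is done.

Besides the shell and the picture viewer there is one more tool, called after ">>>" as a command line: name --argument value ..., lists and objects as JSON in quotes. carry_out: Moves the arm, as the interface text tells. Its arguments: {"type":"object","properties":{"series":{"type":"array"},"force":{"type":"number"}},"required":["series"]}

```bash
mkdir -p pics; ls
python3 - <<'E'
from cell import telemetry, grab_frame, camera_params
import cv2,numpy as np
print(telemetry.observe())
for n in ("top","side"):
    p,d=grab_frame(n); cv2.imwrite(f"pics/{n}0.png",p[:,:,::-1]); np.save(f"{n}0.npy",d)
    print(camera_params(n))
print(camera_params("wrist"))
E
```

```text
pics
{'t': 0.0, 'q': array([1.17001144e+00, 8.74301508e-02, 1.75134531e-01, 1.65978765e+00,
       2.43366707e-05, 1.57081230e+00]), 'qvel': array([-0.00091559, -0.00116651,  0.00024364,  0.00016726, -0.00059239,
        0.00074208]), 'joint_efforts': array([ 1.90382554e-03, -5.20388746e+01,  4.64801753e+01,  1.65773788e-02,
        1.09615430e-04, -5.07591878e-06]), 'tool_pos': array([0.21448309, 0.50620993, 0.23059972]), 'tool_rot': array([ 0.14031371,  0.69305427, -0.14120208,  0.69285627]), 'ft_force': array([-0.18957801, -0.20422596, -0.72171977]), 'ft_torque': array([0.03286895, 0.03221306, 0.02781474]), 'width': 0.08560892618929912}
{'fx': 458.7273176231096, 'fy': 458.7273176231096, 'cx': 285.9286263267694, 'cy': 211.68704459237233, 'R': array([[-0.01132311, -0.99991859,  0.00588185],
       [-0.97820812,  0.00985731, -0.20739262],
       [ 0.20731776, -0.008102  , -0.97824011]]), 't': array([-0.04549612,  0.5785704 ,  0.92605071])}
{'fx': 399.5123309360959, 'fy': 399.5123309360959, 'cx': 278.3276080905426, 'cy': 211.1461366066975, 'R': array([[ 0.84285072, -0.53780371, -0.01923132],
       [-0.39067247, -0.58690629, -0.70916573],
       [ 0.37010497,  0.60523399, -0.70477949]]), 't': array([-0.4944631 ,  0.2420739 ,  0.61733043])}
{'fx': 307.7747657630868, 'fy': 307.7747657630868, 'cx': 282.6526358295749, 'cy': 206.9466659825157, 'hand_eye': array([[ 8.94541399e-05, -2.61835220e-01,  9.65112589e-01,
        -1.42582875e-01],
       [ 9.99999988e-01,  1.48321307e-04, -5.24481780e-05,
        -2.52668162e-05],
       [-1.29413980e-04,  9.65112582e-01,  2.61835230e-01,
        -6.61328099e-02],
       [ 0.00000000e+00,  0.00000000e+00,  0.00000000e+00,
         1.00000000e+00]])}
```

View pics/top0.png

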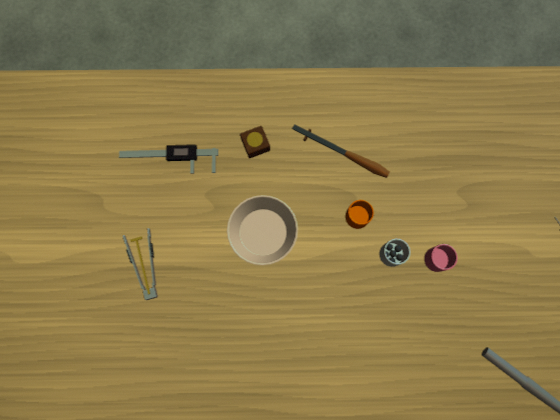

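View pics/side0.png

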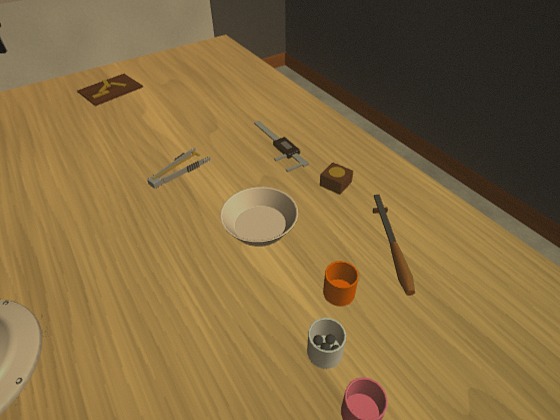

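The top view shows the metal cup with dark beads at about (396,252), between an orange cup (359,214) and a pink one (440,257). The dish is at (263,230). The tweezers are at (140,265), tips pointing up the image (+x), with the bow at (150,294).

```bash
cat > h.py <<'E'
import numpy as np,cv2
from cell import telemetry, grab_frame, camera_params
from scipy.spatial.transform import Rotation as Ro
def ray(c,uv,z):
    R=c["R"];t=c["t"];C=-R.T@t
    uv=np.atleast_2d(uv)
    d=np.c_[(uv[:,0]-c["cx"])/c["fx"],(uv[:,1]-c["cy"])/c["fy"],np.ones(len(uv))]@R
    s=(z-C[2])/d[:,2]; return C+d*s[:,None]
def wristcam(s):
    c=camera_params("wrist");H=c["hand_eye"]
    Rt=Ro.from_quat(s["tool_rot"]).as_matrix()
    R=Rt@H[:3,:3]; C=Rt@H[:3,3]+s["tool_pos"]
    c["R"]=R.T;c["t"]=-R.T@C;return c
def cloud(c,d):
    v,u=np.mgrid[:d.shape[0],:d.shape[1]]
    P=np.stack([(u-c["cx"])/c["fx"]*d,(v-c["cy"])/c["fy"]*d,d],-1)
    X=(P-c["t"])@c["R"]; X[d==0]=np.nan; return X
def proj(c,X):
    p=np.asarray(X)@c["R"].T+c["t"]; return np.c_[p[...,0]/p[...,2]*c["fx"]+c["cx"],p[...,1]/p[...,2]*c["fy"]+c["cy"]]
E
python3 - <<'E'
from h import *
c=camera_params("top");d=np.load("top0.npy");X=cloud(c,d)
im=cv2.imread("pics/top0.png")
z=X[...,2]
print("table z",np.nanmedian(z[350:400,100:300]))
def circ(P):
    A=np.c_[2*P[:,0],2*P[:,1],np.ones(len(P))];s=np.linalg.lstsq(A,(P[:,:2]**2).sum(1),rcond=None)[0]
    return s[:2],np.sqrt(s[2]+s[0]**2+s[1]**2)
for name,(u,v,r,h) in dict(dish=(263,230,45,.04),cup=(396,252,20,.055),pink=(440,257,20,.055),orange=(359,214,20,.055)).items():
    sub=X[v-r:v+r,u-r:u+r].reshape(-1,3)
    top=sub[(sub[:,2]>h-.008)&(sub[:,2]<h+.008)]
    print(name,len(top),circ(top),np.nanmax(sub[:,2]), top[:,:2].min(0),top[:,:2].max(0))
for nm,(a,b,cc,e) in dict(tw=(215,310,110,170),blk=(120,165,235,275),cal=(140,180,110,225),fil=(115,185,285,395)).items():
    m=z[a:b,cc:e]>0.006
    P=X[a:b,cc:e][m];print(nm,len(P),P.min(0),P.max(0))
crop=cv2.resize(im[215:310,90:190],None,fx=6,fy=6,interpolation=cv2.INTER_CUBIC)
cv2.imwrite("pics/twcrop.png",crop)
E
```

```text
table z -6.585391790442252e-05
dish 883 (array([0.54418432, 0.001749  ]), np.float64(0.07257311029109645)) 0.044806582815028424 [ 0.46800694 -0.07366766] [0.62127288 0.07716859]
cup 155 (array([ 0.49125379, -0.28545809]), np.float64(0.026334455485274858)) 0.05967630558298775 [ 0.46404588 -0.31329423] [ 0.51959476 -0.25847904]
pink 179 (array([ 0.47887277, -0.38500995]), np.float64(0.026229503850159715)) 0.061028661996786825 [ 0.45189601 -0.41319147] [ 0.50562725 -0.35767992]
orange 145 (array([ 0.57756464, -0.21234902]), np.float64(0.026318246621596805)) 0.06014647277795771 [ 0.55033637 -0.24040321] [ 0.60626598 -0.18432793]
tw 634 [0.39775111 0.23228727 0.00611747] [0.58041277 0.32962429 0.02321683]
blk 643 [ 0.71738055 -0.01507377  0.00629424] [0.78608421 0.05802798 0.04012013]
cal 987 [0.68311023 0.10658335 0.0060095 ] [0.75909717 0.33516581 0.02153097]
fil 793 [ 0.66744361 -0.30109207  0.00601558] [ 0.81671913 -0.05120991  0.03040076]
```

View pics/twcrop.png

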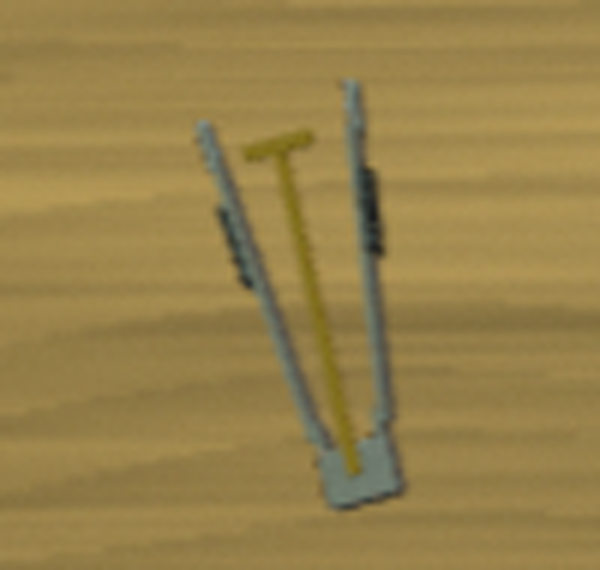

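The dish is at (0.544,0.002) and the cup at (0.491,-0.286); both come from depth and a circle fit. Next is a small roll to learn the sign of q6 and how the opening maps to the gripper value.

>>> carry_out --series '[{"gripper":0.6,"wx":10},{"gripper":0.6,"wx":20}]' --force 30

```text
invalid input at $.series[0]: expected keys gripper, dx, dy, dz, wx, wy, wz
```

```bash
cat >> h.py <<'E'
def pose(g,az,dep,roll=0,down_flip=1):
    """grasp point, azimuth deg, depression deg, roll about tool x deg -> TCP,R"""
    a,t=np.radians(az),np.radians(dep)
    x=np.array([np.cos(t)*np.cos(a),np.cos(t)*np.sin(a),-np.sin(t)])
    y=down_flip*np.array([np.sin(a),-np.cos(a),0]); z=np.cross(x,y)
    R=np.c_[x,y,z]@Ro.from_euler('x',roll,degrees=True).as_matrix()
    return np.asarray(g)+.019*x,R
def plan(g,az,dep,roll=0,flip=1):
    s=telemetry.observe();p,R=pose(g,az,dep,roll,flip)
    R0=Ro.from_quat(s["tool_rot"]).as_matrix()
    d=R0.T@(p-s["tool_pos"]);w=np.degrees(Ro.from_matrix(R0.T@R).as_rotvec())
    print("t",round(s["t"],2),"d",d.round(4),"w",w.round(1),"|d|",np.linalg.norm(d).round(3),"|w|",np.linalg.norm(w).round(1))
def st():
    s=telemetry.observe();R=Ro.from_quat(s["tool_rot"]).as_matrix()
    print("t",round(s["t"],2),"q",s["q"].round(3),"tcp",s["tool_pos"].round(4),"gp",(s["tool_pos"]-.019*R[:,0]).round(4),"x",R[:,0].round(3),"y",R[:,1].round(3),"w",round(s["width"],4),"F",s["ft_force"].round(2)); return s
E
python3 -c "
from h import *
st();plan([.491,-.286,.2],-30.2,60)"
```

```text
t 0.1 q [ 1.17   0.087  0.175  1.66  -0.     1.571] tcp [0.2145 0.5062 0.2306] gp [0.2145 0.5062 0.2496] x [-0.    -0.001 -1.   ] y [ 0.39   0.921 -0.001] w 0.0853 F [-0.25 -0.21 -0.5 ]
t 0.1 d [ 0.0479 -0.6227  0.5731] w [-167.1    2.7  -44.8] |d| 0.848 |w| 173.0
```

>>> carry_out --series '[{"gripper":0.6,"dx":0,"dy":0,"dz":0,"wx":10,"wy":0,"wz":0},{"gripper":0.6,"dx":0,"dy":0,"dz":0,"wx":20,"wy":0,"wz":0}]' --force 30

```text
t: 0.35
tool_pos: [0.2144, 0.5061, 0.2302]
tool_rot: [0.26, 0.657, -0.262, 0.657]
ft_force: [0.1, -0.3, -0.6]
width: 0.0683
```

```bash
python3 -c "
from h import *
st()"
```

```text
t 0.35 q [ 1.17   0.088  0.175  1.66  -0.     1.926] tcp [0.2144 0.5061 0.2302] gp [0.2145 0.5061 0.2492] x [-0.001 -0.002 -1.   ] y [ 0.686  0.728 -0.002] w 0.0683 F [ 0.12 -0.27 -0.55]
```

```bash
python3 -c "
from h import *
plan([.38,-.25,.25],-10,90)"
```

```text
t 0.35 d [ 5.000e-04 -4.368e-01  6.390e-01] w [146.7   0.2  -0. ] |d| 0.774 |w| 146.7
```

>>> carry_out --series '[{"gripper":0.6,"dx":0,"dy":-0.03,"dz":0.044,"wx":10,"wy":0,"wz":0},{"gripper":0.6,"dx":0,"dy":-0.06,"dz":0.088,"wx":20,"wy":0,"wz":0},{"gripper":0.6,"dx":0,"dy":-0.09,"dz":0.132,"wx":30,"wy":0,"wz":0},{"gripper":0.6,"dx":0,"dy":-0.12,"dz":0.176,"wx":40,"wy":0,"wz":0},{"gripper":0.6,"dx":0,"dy":-0.15,"dz":0.22,"wx":50,"wy":0,"wz":0}]'

```text
t: 0.98
tool_pos: [0.2716, 0.2444, 0.2304]
tool_rot: [-0.515, -0.484, 0.516, -0.484]
ft_force: [0.0, 0.2, -0.7]
width: 0.0685
```

```bash
python3 -c "
from h import *
st();plan([.38,-.25,.25],-10,90)"
```

```text
t 0.97 q [ 7.340e-01 -3.480e-01 -2.140e-01  1.706e+00 -1.000e-03  2.367e+00] tcp [0.2716 0.2444 0.2304] gp [0.2716 0.2444 0.2494] x [-0.001 -0.002 -1.   ] y [ 0.998 -0.063 -0.001] w 0.0685 F [ 0.01  0.25 -0.69]
t 0.97 d [3.000e-04 1.391e-01 4.867e-01] w [96.4  0.1 -0.1] |d| 0.506 |w| 96.4
```

>>> carry_out --series '[{"gripper":0.6,"dx":0,"dy":0.014,"dz":0.049,"wx":10,"wy":0,"wz":0},{"gripper":0.6,"dx":0,"dy":0.028,"dz":0.098,"wx":20,"wy":0,"wz":0},{"gripper":0.6,"dx":0,"dy":0.042,"dz":0.147,"wx":30,"wy":0,"wz":0},{"gripper":0.6,"dx":0,"dy":0.056,"dz":0.196,"wx":40,"wy":0,"wz":0},{"gripper":0.6,"dx":0,"dy":0.07,"dz":0.244,"wx":50,"wy":0,"wz":0}]'

```text
t: 1.6
tool_pos: [0.3261, -0.0052, 0.2308]
tool_rot: [-0.672, -0.218, 0.673, -0.22]
ft_force: [1.2, 0.6, -0.0]
width: 0.0682
```

```bash
python3 -c "
from h import *
st();plan([.38,-.26,.25],-10,60)"
```

```text
t 1.6 q [-1.400e-02 -4.420e-01 -2.780e-01  1.735e+00 -2.000e-03  2.498e+00] tcp [ 0.3261 -0.0052  0.2308] gp [ 0.3261 -0.0051  0.2498] x [-0.    -0.002 -1.   ] y [ 0.589 -0.808  0.001] w 0.0682 F [ 1.19  0.56 -0.02]
t 1.6 d [-0.0022  0.2445  0.1   ] w [45.  28.4 11.9] |d| 0.264 |w| 54.6
```

>>> carry_out --series '[{"gripper":0.6,"dx":0,"dy":0.049,"dz":0.02,"wx":9,"wy":5.6,"wz":2.4},{"gripper":0.6,"dx":0,"dy":0.098,"dz":0.04,"wx":18,"wy":11.3,"wz":4.8},{"gripper":0.6,"dx":0,"dy":0.147,"dz":0.06,"wx":27,"wy":17,"wz":7.1},{"gripper":0.6,"dx":0,"dy":0.196,"dz":0.08,"wx":36,"wy":22.7,"wz":9.5},{"gripper":0.6,"dx":-0.002,"dy":0.244,"dz":0.1,"wx":45,"wy":28.4,"wz":11.9}]'

```text
t: 2.22
tool_pos: [0.3887, -0.2633, 0.2333]
tool_rot: [0.861, -0.071, -0.501, -0.04]
ft_force: [0.3, 1.1, 0.5]
width: 0.0682
```

```bash
python3 -c "
from h import *
s=st();plan([.4,-.27,.1],-10,30)
p,d=grab_frame('wrist');cv2.imwrite('pics/w1.png',p[:,:,::-1])"
```

```text
t 2.23 q [-0.765 -0.568 -0.449  1.251  0.281  2.603] tcp [ 0.3887 -0.2633  0.2333] gp [ 0.3794 -0.2617  0.2498] x [ 0.487 -0.083 -0.87 ] y [-0.163 -0.987  0.003] w 0.0682 F [0.33 1.11 0.46]
t 2.23 d [0.1384 0.0046 0.0455] w [ 0.5 30.4  0.3] |d| 0.146 |w| 30.4
```

View pics/w1.png

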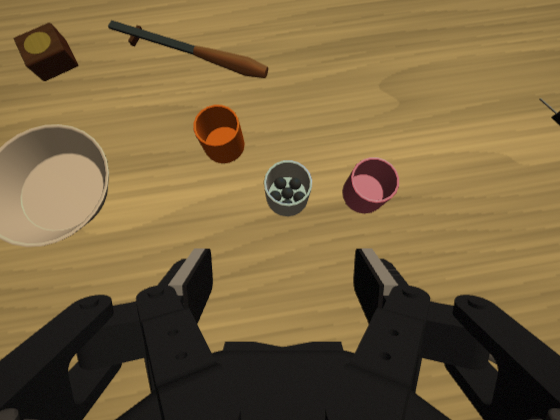

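The wrist view shows the cup straight ahead, rim centre about (288,177), with all six beads visible. The orange cup is at (219,125) and the pink at (373,180), with room for the fingers between them. I'll go down to a pre-grasp behind the cup.

```bash
python3 -c "
from h import *
s=telemetry.observe();c=wristcam(s);print(ray(c,[[288,177]],.055))
ct=camera_params('top');cs=camera_params('side');print(ray(cs,[[326.5,331]],.055),ray(ct,[[397,249]],.055))
plan([.41,-.272,.085],-10,35)"
```

```text
[[ 0.4956868 -0.2921792  0.055    ]]
[[ 0.49184704 -0.28271827  0.055     ]] [[ 0.49563494 -0.28744857  0.055     ]]
t 2.27 d [0.156  0.0011 0.0465] w [ 0.1 25.2 -0. ] |d| 0.163 |w| 25.2
```

>>> carry_out --series '[{"gripper":0.6,"dx":0.04,"dy":0,"dz":0.012,"wx":0,"wy":6,"wz":0},{"gripper":0.6,"dx":0.08,"dy":0,"dz":0.024,"wx":0,"wy":12,"wz":0},{"gripper":0.6,"dx":0.12,"dy":0,"dz":0.036,"wx":0,"wy":19,"wz":0},{"gripper":0.6,"dx":0.156,"dy":0.001,"dz":0.046,"wx":0,"wy":25.2,"wz":0}]'

```text
t: 2.78
tool_pos: [0.4254, -0.2742, 0.0726]
tool_rot: [0.951, -0.083, -0.298, -0.025]
ft_force: [0.6, -1.2, -1.1]
width: 0.0684
```

```bash
python3 -c "
from h import *
s=st();plan([.43,-.276,.036],-10,30)
p,d=grab_frame('wrist');cv2.imwrite('pics/w2.png',p[:,:,::-1])
c=wristcam(s);print(proj(c,[[.493,-.287,.055]]))
"
```

```text
t 2.77 q [-0.875 -0.832 -1.116  0.455  0.558  2.691] tcp [ 0.4254 -0.2742  0.0726] gp [ 0.4101 -0.2715  0.0834] x [ 0.809 -0.142 -0.571] y [-0.172 -0.985  0.001] w 0.0684 F [ 0.55 -1.15 -1.1 ]
t 2.77 d [0.0438 0.001  0.0257] w [0.1 4.8 0. ] |d| 0.051 |w| 4.8
[[284.04478225 185.47768583]]
```

View pics/w2.png

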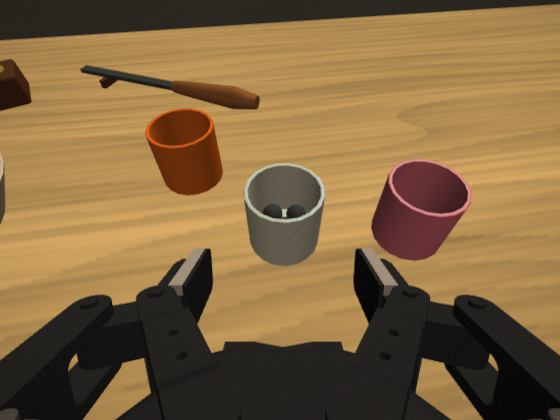

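```bash
python3 -c "
from h import *
plan([.494,-.287,.034],-10,33)"
```

```text
t 2.83 d [ 0.0935  0.0046 -0.0232] w [-0.4  2.3  0.3] |d| 0.096 |w| 2.3
```

>>> carry_out --series '[{"gripper":0.6,"dx":0.025,"dy":0.001,"dz":-0.006,"wx":0,"wy":0,"wz":0},{"gripper":0.6,"dx":0.05,"dy":0.002,"dz":-0.012,"wx":0,"wy":1,"wz":0},{"gripper":0.6,"dx":0.075,"dy":0.0035,"dz":-0.018,"wx":0,"wy":2,"wz":0},{"gripper":0.6,"dx":0.098,"dy":0.0045,"dz":-0.023,"wx":0,"wy":2,"wz":0},{"gripper":0.6,"dx":0.098,"dy":0.0045,"dz":-0.023,"wx":0,"wy":2,"wz":0}]'

```text
t: 3.45
tool_pos: [0.5141, -0.2901, 0.0203]
tool_rot: [0.954, -0.081, -0.286, -0.029]
ft_force: [-0.2, 0.8, -0.9]
width: 0.0686
```

```bash
python3 -c "
from h import *
s=st();plan([.494,-.287,.034],-10,33)
p,d=grab_frame('wrist');cv2.imwrite('pics/w3.png',p[:,:,::-1])
p,d=grab_frame('side');cv2.imwrite('pics/s3.png',p[:,:,::-1])
"
```

```text
t 3.45 q [-0.731 -0.445 -1.067  0.042  0.463  2.817] tcp [ 0.5141 -0.2901  0.0203] gp [ 0.4984 -0.2875  0.0307] x [ 0.823 -0.138 -0.551] y [-0.172 -0.985 -0.009] w 0.0686 F [-0.21  0.8  -0.88]
t 3.45 d [-0.0055  0.0004 -0.0004] w [-0.4  0.4  0.4] |d| 0.006 |w| 0.7
```

View pics/w3.png

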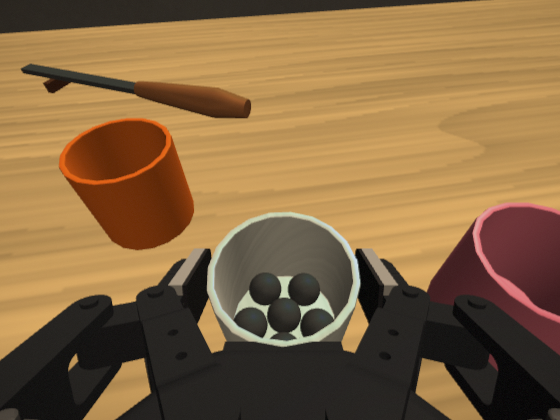

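View pics/s3.png

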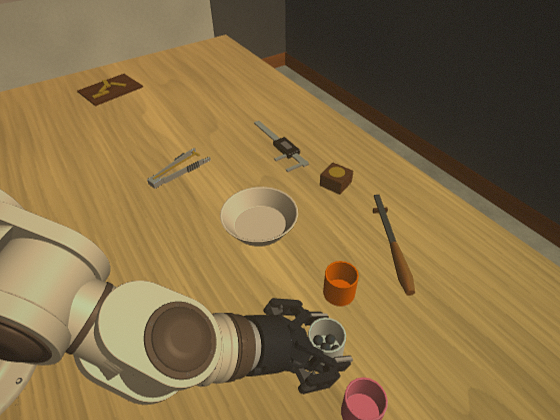

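The cup sits centred between the pads: its rim spans columns 210–358 and both pads stay clear. I'll close on it.

>>> carry_out --series '[{"gripper":0.15,"dx":0,"dy":0,"dz":0,"wx":0,"wy":0,"wz":0},{"gripper":0.15,"dx":0,"dy":0,"dz":0,"wx":0,"wy":0,"wz":0},{"gripper":0.15,"dx":0,"dy":0,"dz":0,"wx":0,"wy":0,"wz":0},{"gripper":0.15,"dx":0,"dy":0,"dz":0,"wx":0,"wy":0,"wz":0}]' --force 40

```text
t: 4.05
tool_pos: [0.5135, -0.2906, 0.0219]
tool_rot: [0.955, -0.082, -0.285, -0.029]
ft_force: [-4.5, 1.6, 4.7]
width: 0.0556
```

```bash
python3 -c "
from h import *
s=st();plan([.47,-.26,.13],-10,33)
"
```

```text
t 4.05 q [-0.733 -0.45  -1.069  0.042  0.464  2.817] tcp [ 0.5135 -0.2906  0.0219] gp [ 0.4978 -0.2879  0.0323] x [ 0.824 -0.14  -0.549] y [-0.172 -0.985 -0.008] w 0.0556 F [-4.48  1.57  4.73]
t 4.05 d [-0.0804 -0.0234 -0.0639] w [-0.4  0.3  0.3] |d| 0.105 |w| 0.5
```

>>> carry_out --series '[{"gripper":0.15,"dx":-0.014,"dy":0,"dz":-0.021,"wx":0,"wy":0,"wz":0},{"gripper":0.15,"dx":-0.028,"dy":0,"dz":-0.042,"wx":0,"wy":0,"wz":0},{"gripper":0.15,"dx":-0.044,"dy":0,"dz":-0.067,"wx":0,"wy":0,"wz":0},{"gripper":0.15,"dx":-0.058,"dy":0,"dz":-0.088,"wx":0,"wy":0,"wz":0}]'

```text
t: 4.55
tool_pos: [0.5128, -0.2912, 0.1278]
tool_rot: [0.955, -0.082, -0.285, -0.029]
ft_force: [-0.0, -0.8, -1.4]
width: 0.0558
```

```bash
python3 -c "
from h import *
s=st();plan([.545,-.03,.13],-10,33);plan([.545,-.03,.13],-5,25);plan([.545,-.03,.13],10,30)
p,d=grab_frame('wrist');cv2.imwrite('pics/w4.png',p[:,:,::-1])
"
```

```text
t 4.55 q [-0.735 -0.616 -0.938  0.34   0.466  2.815] tcp [ 0.5128 -0.2912  0.1278] gp [ 0.4972 -0.2885  0.1383] x [ 0.824 -0.14  -0.549] y [-0.173 -0.985 -0.008] w 0.0558 F [-0.03 -0.85 -1.38]
t 4.55 d [ 0.0078 -0.2627  0.0073] w [-0.4  0.3  0.3] |d| 0.263 |w| 0.6
t 4.55 d [ 0.0076 -0.2642  0.0047] w [-2.8  8.3 -4.1] |d| 0.264 |w| 9.7
t 4.55 d [ 0.007  -0.2684  0.0069] w [-10.9   3.2 -16.7] |d| 0.269 |w| 20.2
```

View pics/w4.png

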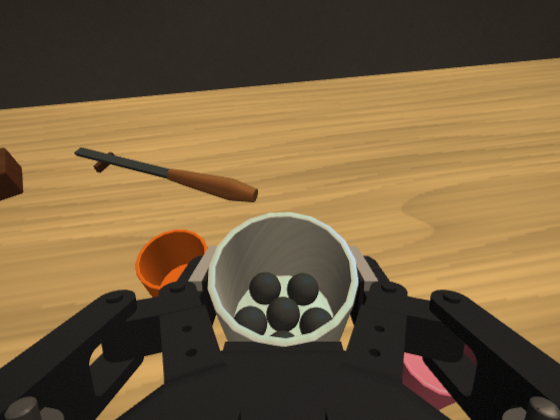

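The cup is held, with all six beads still in it. I'll carry it to the pour spot, then roll it to the left.

```bash
python3 -c "
from h import *
plan([.572,-.03,.13],15,30)
"
```

```text
t 4.6 d [ 0.03   -0.275  -0.0033] w [-13.3   2.9 -21.1] |d| 0.277 |w| 25.1
```

>>> carry_out --series '[{"gripper":0.15,"dx":0.003,"dy":-0.03,"dz":0,"wx":-1.5,"wy":0.3,"wz":-2.3},{"gripper":0.15,"dx":0.009,"dy":-0.08,"dz":-0.001,"wx":-3.9,"wy":0.9,"wz":-6.2},{"gripper":0.15,"dx":0.015,"dy":-0.137,"dz":-0.0015,"wx":-6.6,"wy":1.5,"wz":-10.5},{"gripper":0.15,"dx":0.021,"dy":-0.19,"dz":-0.002,"wx":-9.2,"wy":2,"wz":-14.6},{"gripper":0.15,"dx":0.026,"dy":-0.24,"dz":-0.003,"wx":-11.6,"wy":2.5,"wz":-18.4}]'

```text
t: 5.22
tool_pos: [0.5781, -0.0578, 0.1207]
tool_rot: [0.96, 0.101, -0.262, 0.026]
ft_force: [0.2, -0.3, -2.0]
width: 0.056
```

```bash
python3 -c "
from h import *
st();plan([.572,-.03,.12],15,30); plan([.572,-.03,.12],15,27,-50);
"
```

```text
t 5.22 q [-0.312 -0.683 -1.024  0.256  0.445  2.86 ] tcp [ 0.5781 -0.0578  0.1207] gp [ 0.5621 -0.0613  0.1304] x [ 0.843  0.18  -0.507] y [ 0.207 -0.978 -0.003] w 0.056 F [ 0.21 -0.27 -1.99]
t 5.22 d [ 0.0192 -0.0294  0.0007] w [-1.7  0.5 -2.5] |d| 0.035 |w| 3.1
t 5.22 d [ 0.0192 -0.0294 -0.0003] w [-51.6   4.4  -0.9] |d| 0.035 |w| 51.8
```

>>> carry_out --series '[{"gripper":0.15,"dx":0.01,"dy":-0.014,"dz":0,"wx":-10,"wy":0.8,"wz":-0.2},{"gripper":0.15,"dx":0.0192,"dy":-0.0294,"dz":0,"wx":-20,"wy":1.6,"wz":-0.4},{"gripper":0.15,"dx":0.0192,"dy":-0.0294,"dz":0,"wx":-30,"wy":2.6,"wz":-0.6},{"gripper":0.15,"dx":0.0192,"dy":-0.0294,"dz":0,"wx":-40,"wy":3.5,"wz":-0.8},{"gripper":0.15,"dx":0.0192,"dy":-0.0294,"dz":0,"wx":-50,"wy":4.4,"wz":-1}]'

```text
t: 5.85
tool_pos: [0.5876, -0.0253, 0.1093]
tool_rot: [0.866, 0.212, -0.159, 0.425]
ft_force: [-0.5, -0.0, -1.2]
width: 0.0562
```

```bash
python3 -c "
from h import *
st();plan([.575,-.03,.11],15,25,-100);
p,d=grab_frame('side');cv2.imwrite('pics/s5.png',p[:,:,::-1])
"
```

```text
t 5.85 q [-0.261 -0.661 -1.082  0.112  0.463  2.035] tcp [ 0.5876 -0.0253  0.1093] gp [ 0.5713 -0.0297  0.1179] x [ 0.86   0.232 -0.455] y [ 0.502 -0.549  0.669] w 0.0562 F [-0.5  -0.02 -1.2 ]
t 5.85 d [ 0.0067 -0.0027  0.0041] w [-51.3   0.5   2.1] |d| 0.008 |w| 51.3
```

View pics/s5.png

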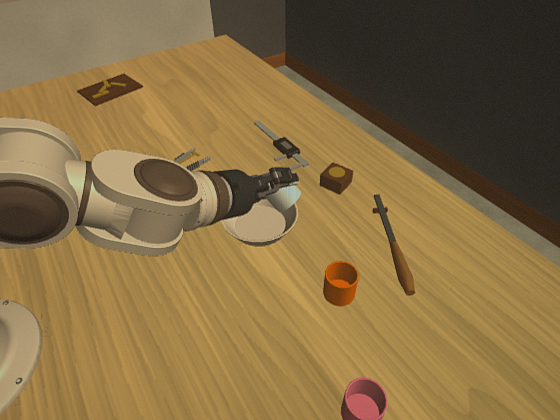

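>>> carry_out --series '[{"gripper":0.15,"dx":0.003,"dy":-0.001,"dz":0.001,"wx":-7,"wy":0,"wz":0},{"gripper":0.15,"dx":0.004,"dy":-0.002,"dz":0.002,"wx":-14,"wy":0,"wz":0},{"gripper":0.15,"dx":0.004,"dy":-0.002,"dz":0.002,"wx":-21,"wy":0,"wz":0},{"gripper":0.15,"dx":0.004,"dy":-0.002,"dz":0.002,"wx":-28,"wy":0,"wz":0},{"gripper":0.15,"dx":0.004,"dy":-0.002,"dz":0.002,"wx":-35,"wy":0,"wz":0}]'

```text
t: 6.52
tool_pos: [0.5894, -0.025, 0.1035]
tool_rot: [0.695, 0.251, -0.087, 0.669]
ft_force: [0.4, 0.0, -1.4]
width: 0.0555
```

>>> carry_out --series '[{"gripper":0.15,"dx":0,"dy":0,"dz":0,"wx":-7,"wy":0,"wz":0},{"gripper":0.15,"dx":0,"dy":0,"dz":0,"wx":-14,"wy":0,"wz":0},{"gripper":0.15,"dx":0,"dy":0,"dz":0,"wx":-21,"wy":0,"wz":0},{"gripper":0.15,"dx":0,"dy":0,"dz":0,"wx":-28,"wy":0,"wz":0},{"gripper":0.15,"dx":0,"dy":0,"dz":0,"wx":-35,"wy":0,"wz":0}]'

```text
t: 7.15
tool_pos: [0.5889, -0.0249, 0.1022]
tool_rot: [0.461, 0.266, -0.008, 0.846]
ft_force: [-0.5, -0.2, -2.1]
width: 0.056
```

```bash
python3 -c "
from h import *
st()
p,d=grab_frame('side');p2,d=grab_frame('top');p3,d=grab_frame('wrist')
a=cv2.resize(p[130:270,180:360],None,fx=3,fy=3);b=cv2.resize(p2[170:290,180:340],None,fx=3,fy=3)
cv2.imwrite('pics/s6.png',a[:,:,::-1]);cv2.imwrite('pics/t6.png',b[:,:,::-1]);cv2.imwrite('pics/w6.png',p3[:,:,::-1])
"
```

```text
t 7.15 q [-0.259 -0.644 -1.086  0.093  0.46   0.804] tcp [ 0.5889 -0.0249  0.1022] gp [ 0.5726 -0.0293  0.1109] x [ 0.858  0.232 -0.458] y [0.259 0.575 0.777] w 0.056 F [-0.5  -0.19 -2.08]
```

View pics/s6.png

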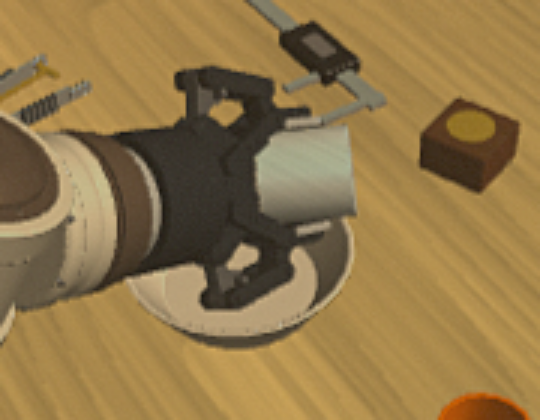

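View pics/t6.png

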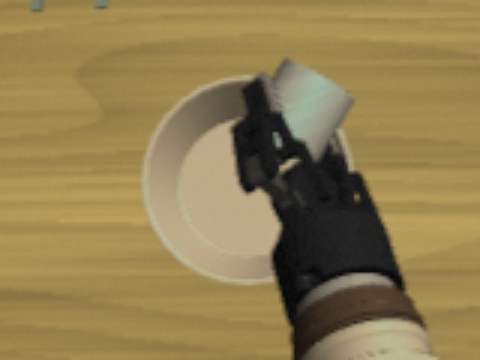

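View pics/w6.png

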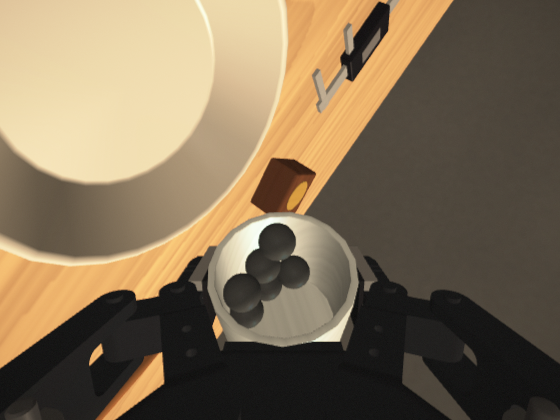

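The wrist view shows all six beads still inside, gathered on the lower wall (225–310, 240–320). I'll keep rolling so they come out between the fingers.

>>> carry_out --series '[{"gripper":0.15,"dx":0,"dy":0,"dz":0,"wx":-9,"wy":0,"wz":0},{"gripper":0.15,"dx":0,"dy":0,"dz":0,"wx":-18,"wy":0,"wz":0},{"gripper":0.15,"dx":0,"dy":0,"dz":0,"wx":-27,"wy":0,"wz":0},{"gripper":0.15,"dx":0,"dy":0,"dz":0,"wx":-36,"wy":0,"wz":0},{"gripper":0.15,"dx":0,"dy":0,"dz":0,"wx":-40,"wy":0,"wz":0}]'

```text
t: 7.92
tool_pos: [0.5889, -0.0249, 0.1022]
tool_rot: [0.147, 0.253, 0.083, 0.953]
ft_force: [0.3, 0.2, -1.2]
width: 0.0557
```

>>> carry_out --series '[{"gripper":0.15,"dx":0,"dy":0,"dz":0,"wx":0,"wy":0,"wz":0},{"gripper":0.15,"dx":0,"dy":0,"dz":0,"wx":0,"wy":0,"wz":0},{"gripper":0.15,"dx":0,"dy":0,"dz":0,"wx":0,"wy":0,"wz":0}]'

```text
t: 8.3
tool_pos: [0.5889, -0.0249, 0.1022]
tool_rot: [0.148, 0.253, 0.083, 0.953]
ft_force: [-0.1, -1.2, -0.9]
width: 0.056
```

```bash
python3 -c "
from h import *
st()
p2,d=grab_frame('top');p3,d=grab_frame('wrist')
b=cv2.resize(p2[170:290,180:340],None,fx=3,fy=3)
cv2.imwrite('pics/t7.png',b[:,:,::-1]);cv2.imwrite('pics/w7.png',p3[:,:,::-1])
"
```

```text
t 8.3 q [-0.259 -0.643 -1.086  0.093  0.46   0.114] tcp [ 0.5889 -0.0249  0.1022] gp [ 0.5726 -0.0293  0.1109] x [ 0.858  0.232 -0.458] y [-0.083  0.943  0.323] w 0.056 F [-0.09 -1.18 -0.95]
```

View pics/t7.png

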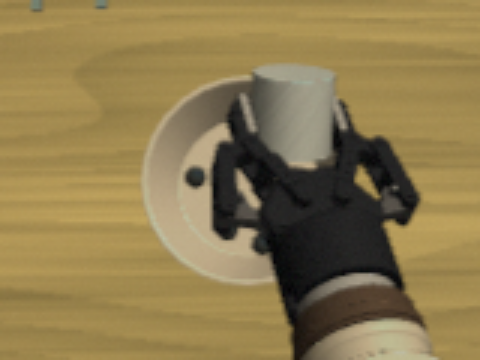

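View pics/w7.png

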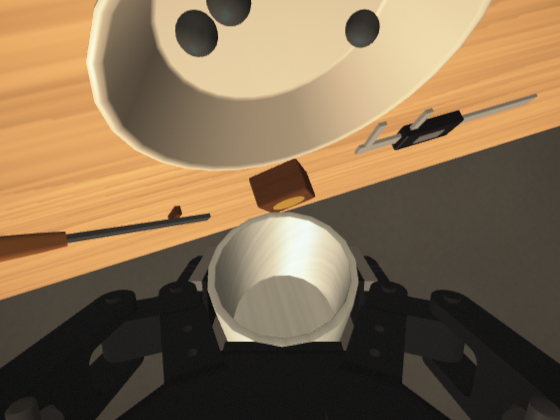

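The cup is empty. Three beads show in the dish, and the others are hidden behind the gripper. I'll lift, roll back, and check the dish on the way.

```bash
python3 -c "
from h import *
plan([.572,-.04,.14],15,28,-110)
"
```

```text
t 8.4 d [-0.0164 -0.0008  0.0261] w [48.8  0.5 -0.7] |d| 0.031 |w| 48.8
```

>>> carry_out --series '[{"gripper":0.15,"dx":-0.004,"dy":0,"dz":0.008,"wx":10,"wy":0,"wz":0},{"gripper":0.15,"dx":-0.008,"dy":0,"dz":0.016,"wx":20,"wy":0,"wz":0},{"gripper":0.15,"dx":-0.0164,"dy":-0.001,"dz":0.026,"wx":30,"wy":0,"wz":0},{"gripper":0.15,"dx":-0.0164,"dy":-0.001,"dz":0.026,"wx":40,"wy":0,"wz":0},{"gripper":0.15,"dx":-0.0164,"dy":-0.001,"dz":0.026,"wx":50,"wy":0,"wz":0}]'

```text
t: 9.02
tool_pos: [0.5882, -0.036, 0.1312]
tool_rot: [0.539, 0.264, -0.033, 0.799]
ft_force: [0.8, -1.1, -1.0]
width: 0.0563
```

```bash
python3 -c "
from h import *
st();plan([.55,-.12,.14],5,30,-55)
"
```

```text
t 9.03 q [-0.289 -0.675 -1.041  0.178  0.486  0.975] tcp [ 0.5882 -0.036   0.1312] gp [ 0.5719 -0.0404  0.1399] x [ 0.858  0.232 -0.457] y [0.337 0.418 0.844] w 0.0563 F [ 0.78 -1.06 -0.98]
t 9.03 d [-0.0375 -0.0424  0.0639] w [58.1 -9.6 -1.5] |d| 0.085 |w| 58.9
```

>>> carry_out --series '[{"gripper":0.15,"dx":-0.007,"dy":-0.008,"dz":0.011,"wx":10,"wy":-1.6,"wz":-0.2},{"gripper":0.15,"dx":-0.014,"dy":-0.016,"dz":0.022,"wx":20,"wy":-3.2,"wz":-0.5},{"gripper":0.15,"dx":-0.02,"dy":-0.024,"dz":0.034,"wx":30,"wy":-4.8,"wz":-0.7},{"gripper":0.15,"dx":-0.027,"dy":-0.032,"dz":0.046,"wx":40,"wy":-6.4,"wz":-1},{"gripper":0.15,"dx":-0.035,"dy":-0.04,"dz":0.06,"wx":50,"wy":-8.5,"wz":-1.3}]'

```text
t: 9.65
tool_pos: [0.5676, -0.114, 0.13]
tool_rot: [0.821, 0.172, -0.19, 0.511]
ft_force: [0.5, -0.2, -1.0]
width: 0.0559
```

```bash
python3 -c "
from h import *
st();plan([.525,-.20,.14],-3,32,-12)
"
```

```text
t 9.65 q [-0.411 -0.717 -1.039  0.248  0.443  1.786] tcp [ 0.5676 -0.114   0.13  ] gp [ 0.5511 -0.1157  0.1393] x [ 0.869  0.089 -0.487] y [ 0.477 -0.418  0.773] w 0.0559 F [ 0.45 -0.15 -1.01]
t 9.65 d [-0.0307  0.0236  0.0821] w [54.7 -7.1  4.5] |d| 0.091 |w| 55.4
```

>>> carry_out --series '[{"gripper":0.15,"dx":-0.006,"dy":0.005,"dz":0.016,"wx":10,"wy":-1.3,"wz":0.8},{"gripper":0.15,"dx":-0.012,"dy":0.009,"dz":0.032,"wx":20,"wy":-2.6,"wz":1.7},{"gripper":0.15,"dx":-0.018,"dy":0.014,"dz":0.048,"wx":30,"wy":-3.9,"wz":2.5},{"gripper":0.15,"dx":-0.024,"dy":0.018,"dz":0.064,"wx":40,"wy":-5.2,"wz":3.3},{"gripper":0.15,"dx":-0.029,"dy":0.023,"dz":0.078,"wx":50,"wy":-6.5,"wz":4.2}]'

```text
t: 10.28
tool_pos: [0.5426, -0.1973, 0.1302]
tool_rot: [0.954, 0.017, -0.271, 0.129]
ft_force: [-0.5, 0.6, -1.8]
width: 0.056
```

```bash
python3 -c "
from h import *
st();plan([.498,-.288,.125],-9.7,33.3,.5)
p2,d=grab_frame('top');
b=cv2.resize(p2[170:290,180:420],None,fx=3,fy=3)
cv2.imwrite('pics/t8.png',b[:,:,::-1])
"
```

```text
t 10.28 q [-0.557 -0.701 -1.001  0.313  0.433  2.574] tcp [ 0.5426 -0.1973  0.1302] gp [ 0.5264 -0.1966  0.1401] x [ 0.852 -0.037 -0.522] y [ 0.103 -0.966  0.236] w 0.056 F [-0.46  0.57 -1.79]
t 10.28 d [-0.0131  0.0835  0.0514] w [20.4 -2.6  5.8] |d| 0.099 |w| 21.4
```

View pics/t8.png

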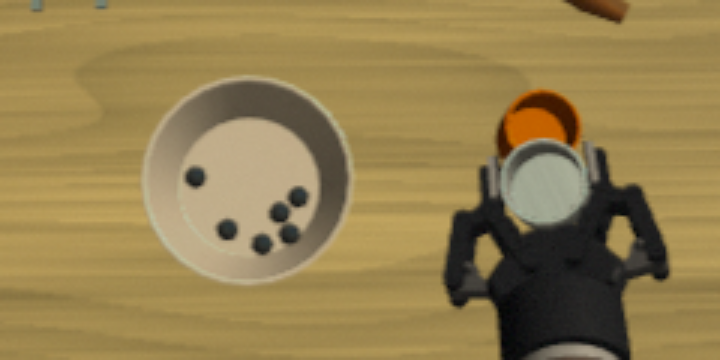

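All six beads are in the dish, inside the floor circle, and the cup is empty. Now I'll put the cup back where it stood.

>>> carry_out --series '[{"gripper":0.15,"dx":-0.003,"dy":0.02,"dz":0.013,"wx":5,"wy":-0.6,"wz":1.5},{"gripper":0.15,"dx":-0.006,"dy":0.042,"dz":0.025,"wx":10,"wy":-1.3,"wz":2.9},{"gripper":0.15,"dx":-0.01,"dy":0.063,"dz":0.038,"wx":15,"wy":-2,"wz":4.4},{"gripper":0.15,"dx":-0.0131,"dy":0.0835,"dz":0.0514,"wx":20.4,"wy":-2.6,"wz":5.8},{"gripper":0.15,"dx":-0.0131,"dy":0.0835,"dz":0.0514,"wx":20.4,"wy":-2.6,"wz":5.8}]'

```text
t: 10.95
tool_pos: [0.5129, -0.2921, 0.1144]
tool_rot: [0.954, -0.084, -0.285, -0.031]
ft_force: [-0.2, 0.2, -0.8]
width: 0.0558
```

```bash
python3 -c "
from h import *
s=st();plan([.498,-.288,.036],-9.7,33.3,.5)
p3,d=grab_frame('wrist');cv2.imwrite('pics/w9.png',p3[:,:,::-1])
"
```

```text
t 10.95 q [-0.735 -0.602 -0.957  0.306  0.463  2.822] tcp [ 0.5129 -0.2921  0.1144] gp [ 0.4972 -0.2894  0.1249] x [ 0.823 -0.142 -0.549] y [-0.178 -0.984 -0.012] w 0.0558 F [-0.23  0.19 -0.82]
t 10.95 d [ 0.0493 -0.0005  0.074 ] w [-0.4  0.  -0.1] |d| 0.089 |w| 0.4
```

View pics/w9.png

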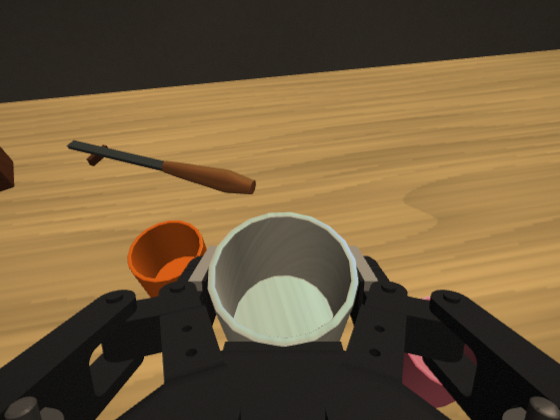

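>>> carry_out --series '[{"gripper":0.15,"dx":0.018,"dy":0,"dz":0.027,"wx":0,"wy":0,"wz":0},{"gripper":0.15,"dx":0.034,"dy":0,"dz":0.051,"wx":0,"wy":0,"wz":0},{"gripper":0.15,"dx":0.046,"dy":0,"dz":0.069,"wx":0,"wy":0,"wz":0},{"gripper":0.15,"dx":0.0498,"dy":0,"dz":0.0748,"wx":0,"wy":0,"wz":0},{"gripper":0.15,"dx":0.0498,"dy":0,"dz":0.0748,"wx":0,"wy":0,"wz":0}]'

```text
t: 11.62
tool_pos: [0.5141, -0.2901, 0.0249]
tool_rot: [0.954, -0.083, -0.285, -0.03]
ft_force: [0.4, -0.0, -0.5]
width: 0.0561
```

```bash
python3 -c "
from h import *
s=st();plan([.498,-.288,.0323],-9.7,33.3,.5)
"
```

```text
t 11.62 q [-0.73  -0.457 -1.066  0.051  0.46   2.822] tcp [ 0.5141 -0.2901  0.0249] gp [ 0.4984 -0.2874  0.0353] x [ 0.824 -0.141 -0.549] y [-0.175 -0.984 -0.011] w 0.0561 F [ 0.35 -0.05 -0.52]
t 11.62 d [0.0014 0.0007 0.0027] w [-0.2  0.  -0. ] |d| 0.003 |w| 0.2
```

Still 3 mm up. I'll lower that much and open gently.

>>> carry_out --series '[{"gripper":0.15,"dx":0.0012,"dy":0,"dz":0.0018,"wx":0,"wy":0,"wz":0},{"gripper":0.15,"dx":0.0018,"dy":0,"dz":0.0027,"wx":0,"wy":0,"wz":0},{"gripper":0.4,"dx":0.0018,"dy":0,"dz":0.0027,"wx":0,"wy":0,"wz":0},{"gripper":0.6,"dx":0.0018,"dy":0,"dz":0.0027,"wx":0,"wy":0,"wz":0}]'

```text
t: 12.12
tool_pos: [0.5143, -0.2903, 0.0221]
tool_rot: [0.955, -0.083, -0.285, -0.03]
ft_force: [-0.8, -0.1, 0.3]
width: 0.0684
```

```bash
python3 -c "
from h import *
s=st();plan([.415,-.272,.085],-10,35)
p3,d=grab_frame('wrist');cv2.imwrite('pics/w10.png',p3[:,:,::-1])
"
```

```text
t 12.12 q [-0.73  -0.45  -1.068  0.041  0.46   2.822] tcp [ 0.5143 -0.2903  0.0221] gp [ 0.4986 -0.2876  0.0326] x [ 0.824 -0.141 -0.549] y [-0.176 -0.984 -0.01 ] w 0.0684 F [-0.78 -0.15  0.29]
t 12.12 d [-0.0999 -0.0011  0.0034] w [-0.6 -1.7  0.2] |d| 0.1 |w| 1.8
```

View pics/w10.png

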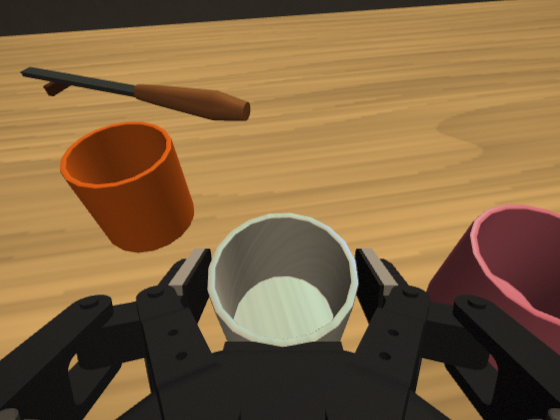

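The cup stands empty, with clear gaps to both pads. I'll back out along the tool axis.

>>> carry_out --series '[{"gripper":0.6,"dx":-0.02,"dy":0,"dz":0,"wx":0,"wy":0,"wz":0},{"gripper":0.6,"dx":-0.05,"dy":0,"dz":0,"wx":0,"wy":0,"wz":0},{"gripper":0.6,"dx":-0.075,"dy":0,"dz":-0.01,"wx":0,"wy":-5,"wz":0},{"gripper":0.6,"dx":-0.095,"dy":0,"dz":-0.05,"wx":0,"wy":-12,"wz":0},{"gripper":0.6,"dx":-0.11,"dy":0,"dz":-0.1,"wx":0,"wy":-20,"wz":0}]'

```text
t: 12.8
tool_pos: [0.4758, -0.2853, 0.1647]
tool_rot: [0.892, -0.077, -0.443, -0.044]
ft_force: [1.2, -1.8, 0.2]
width: 0.0682
```

```bash
cat > tw.py <<'E'
from h import *
c=camera_params('top')
o=np.array([90,215.]);im=cv2.imread('pics/top0.png')
f=lambda *p: o+(np.array(p)+.5)/6-.5
tl,tr=f(205,122),f(351,82); gl,gr=f(236,248),f(371,212); bar=f(279,145); t0=f(353,470)
z=.012
T=ray(c,[tl,tr],z);G=ray(c,[gl,gr],.012);B=ray(c,[bar,t0],.0185)
print('tips',T.round(4),np.linalg.norm(T[0]-T[1]));print('grips',G.round(4),np.linalg.norm(G[0]-G[1]));print('bar',B.round(4))
d=B[0]-B[1];az=np.degrees(np.arctan2(d[1],d[0]));print('az tongue',az)
e=G[0]-G[1];print('az grips',np.degrees(np.arctan2(-e[0],e[1])))
e=T[0]-T[1];print('az tips',np.degrees(np.arctan2(-e[0],e[1])))
u=np.array([np.cos(np.radians(az)),np.sin(np.radians(az))])
print('origin from bar',B[0][:2]-.03*u,'from grips',G.mean(0)[:2],'from tips',T.mean(0)[:2]-.05*u)
E
python3 tw.py; python3 -c "
from h import *
st()"
```

```text
tips [[0.5391 0.3104 0.012 ]
 [0.5536 0.2569 0.012 ]] 0.055371154008958284
grips [[0.492  0.2961 0.012 ]
 [0.5048 0.2471 0.012 ]] 0.050630642847615426
bar [[0.5291 0.2803 0.0185]
 [0.4106 0.2471 0.0185]]
az tongue 15.67059850763664
az grips 14.647922103111348
az tips 15.224972619595004
origin from bar [0.50023953 0.272219  ] from grips [0.49836371 0.27157239] from tips [0.49818506 0.27014411]
t 12.8 q [-0.699 -0.494 -0.597  0.889  0.312  2.718] tcp [ 0.4758 -0.2853  0.1647] gp [ 0.4645 -0.2834  0.1798] x [ 0.596 -0.099 -0.797] y [-0.177 -0.984 -0.01 ] w 0.0682 F [ 1.19 -1.82  0.17]
```

```bash
python3 -c "
from h import *
plan([.46,-.2,.24],35,75);plan([.46,0,.24],105,90)"
```

```text
t 12.8 d [-0.0612 -0.0852 -0.0123] w [-41.1 -21.2 -19.5] |d| 0.106 |w| 50.2
t 12.8 d [-0.0827 -0.2786  0.0202] w [-110.7  -24.1  -36.8] |d| 0.291 |w| 119.1
```

>>> carry_out --series '[{"gripper":0.7,"dx":-0.03,"dy":-0.01,"dz":-0.01,"wx":-8,"wy":-4.2,"wz":-3.9},{"gripper":0.8,"dx":-0.048,"dy":-0.034,"dz":-0.012,"wx":-16,"wy":-8.4,"wz":-7.8},{"gripper":0.8,"dx":-0.055,"dy":-0.051,"dz":-0.012,"wx":-24,"wy":-12.6,"wz":-11.7},{"gripper":0.8,"dx":-0.06,"dy":-0.068,"dz":-0.012,"wx":-33,"wy":-17,"wz":-15.6},{"gripper":0.8,"dx":-0.061,"dy":-0.085,"dz":-0.012,"wx":-41,"wy":-21.2,"wz":-19.5}]'

```text
t: 13.42
tool_pos: [0.4641, -0.1973, 0.2221]
tool_rot: [0.756, 0.24, -0.581, 0.184]
ft_force: [0.6, 0.3, 0.5]
width: 0.077
```

```bash
python3 -c "
from h import *
st();plan([.46,-.05,.24],85,90)"
```

```text
t 13.43 q [-0.535 -0.148 -0.091  1.519  0.237  2.005] tcp [ 0.4641 -0.1973  0.2221] gp [ 0.4601 -0.2001  0.2404] x [ 0.211  0.148 -0.966] y [ 0.577 -0.817  0.   ] w 0.077 F [0.57 0.35 0.46]
t 13.43 d [ 0.022  -0.1227 -0.0786] w [-49.5 -14.   -6.5] |d| 0.147 |w| 51.8
```

>>> carry_out --series '[{"gripper":0.8,"dx":0.004,"dy":-0.024,"dz":-0.016,"wx":-9.9,"wy":-2.8,"wz":-1.3},{"gripper":0.8,"dx":0.009,"dy":-0.049,"dz":-0.031,"wx":-19.8,"wy":-5.6,"wz":-2.6},{"gripper":0.8,"dx":0.013,"dy":-0.074,"dz":-0.047,"wx":-29.7,"wy":-8.4,"wz":-3.9},{"gripper":0.8,"dx":0.018,"dy":-0.098,"dz":-0.063,"wx":-39.6,"wy":-11.2,"wz":-5.2},{"gripper":0.8,"dx":0.022,"dy":-0.1227,"dz":-0.0786,"wx":-49.5,"wy":-14,"wz":-6.5}]'

```text
t: 14.05
tool_pos: [0.4602, -0.0491, 0.2211]
tool_rot: [-0.519, -0.479, 0.521, -0.48]
ft_force: [0.9, 1.2, -0.5]
width: 0.0769
```

```bash
python3 -c "
from h import *
st();plan([.47,.08,.24],137,90);plan([.495,.27,.2],195,90)"
```

```text
t 14.05 q [-0.105 -0.124 -0.051  1.643 -0.002  1.547] tcp [ 0.4602 -0.0491  0.2211] gp [ 0.4603 -0.0491  0.2401] x [-0.001 -0.002 -1.   ] y [ 0.997 -0.082 -0.   ] w 0.0769 F [ 0.93  1.15 -0.51]
t 14.05 d [-0.0002 -0.0008 -0.1295] w [-51.7   0.1   0.1] |d| 0.13 |w| 51.7
t 14.05 d [ 0.0394  0.0086 -0.321 ] w [-1.097e+02  1.000e-01  1.000e-01] |d| 0.324 |w| 109.7
```

>>> carry_out --series '[{"gripper":0.8,"dx":0,"dy":0,"dz":-0.03,"wx":-10.5,"wy":0,"wz":0},{"gripper":0.8,"dx":0.002,"dy":0,"dz":-0.06,"wx":-21,"wy":0,"wz":0},{"gripper":0.8,"dx":0.005,"dy":0,"dz":-0.09,"wx":-31.5,"wy":0,"wz":0},{"gripper":0.8,"dx":0.01,"dy":0,"dz":-0.12,"wx":-42,"wy":0,"wz":0},{"gripper":0.8,"dx":0.015,"dy":0,"dz":-0.15,"wx":-52.5,"wy":0,"wz":0}]'

```text
t: 14.68
tool_pos: [0.4727, 0.1014, 0.2057]
tool_rot: [0.252, 0.66, -0.253, 0.661]
ft_force: [0.1, -0.3, -0.1]
width: 0.0769
```

```bash
python3 -c "
from h import *
st();plan([.495,.27,.16],195,90)"
```

```text
t 14.68 q [ 0.212 -0.08  -0.041  1.61  -0.002  0.942] tcp [0.4727 0.1014 0.2057] gp [0.4727 0.1014 0.2247] x [ 0.    -0.002 -1.   ] y [ 0.667  0.745 -0.001] w 0.0769 F [ 0.06 -0.33 -0.15]
t 14.68 d [ 0.0644  0.1406 -0.0959] w [-56.8   0.    0.1] |d| 0.182 |w| 56.8
```

>>> carry_out --series '[{"gripper":0.8,"dx":0.01,"dy":0.028,"dz":-0.019,"wx":-10.5,"wy":0,"wz":0},{"gripper":0.8,"dx":0.02,"dy":0.056,"dz":-0.038,"wx":-21,"wy":0,"wz":0},{"gripper":0.8,"dx":0.035,"dy":0.084,"dz":-0.057,"wx":-31.5,"wy":0,"wz":0},{"gripper":0.8,"dx":0.05,"dy":0.112,"dz":-0.076,"wx":-42,"wy":0,"wz":0},{"gripper":0.8,"dx":0.064,"dy":0.14,"dz":-0.096,"wx":-52.5,"wy":0,"wz":0}]'

```text
t: 15.3
tool_pos: [0.4948, 0.2708, 0.1409]
tool_rot: [-0.068, 0.704, 0.067, 0.704]
ft_force: [0.5, 0.1, 0.6]
width: 0.0766
```

```bash
python3 -c "
from h import *
s=st();plan([.495,.27,.1],195,90)
p3,d=grab_frame('wrist');cv2.imwrite('pics/w11.png',p3[:,:,::-1])
c=wristcam(s);u=np.array([np.cos(np.radians(15.2)),np.sin(np.radians(15.2)),0]);O=np.array([.499,.271,0])
print(proj(c,[O+[0,0,.016],O+.03*u+[0,0,.0185],O-.083*u+[0,0,.019],O+.05*u+[0,0,.006]]).round(1))
"
```

```text
t 15.3 q [ 0.502  0.106  0.021  1.487 -0.002  0.309] tcp [0.4948 0.2708 0.1409] gp [0.4947 0.2708 0.1599] x [ 0.    -0.002 -1.   ] y [-0.191  0.982 -0.002] w 0.0766 F [0.47 0.14 0.55]
t 15.3 d [ 0.0599 -0.0007  0.0001] w [-4.  -0.   0.1] |d| 0.06 |w| 4.0
[[282.3 204.6]
 [284.6 236.9]
 [274.8 107.7]
 [286.1 251.6]]
```

View pics/w11.png

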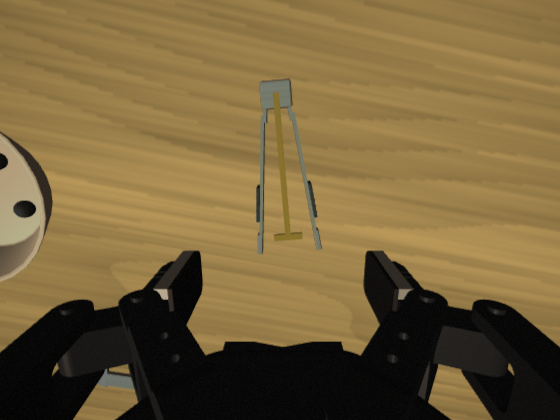

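The wrist view shows the tweezers between the fingers: bar centre (288,237), tongue start (276,95), grips at (260,203) and (312,199), tips (261,251) and (318,246).

```bash
python3 -c "
from h import *
s=telemetry.observe();c=wristcam(s)
B=ray(c,[[288,237],[276,95]],.0185);G=ray(c,[[259.5,203],[312,199]],.012);T=ray(c,[[261,252],[319,247]],.01)
d=B[0]-B[1];az=np.arctan2(d[1],d[0]);u=np.array([np.cos(az),np.sin(az)]);print(np.degrees(az))
print(B,B[0][:2]-.03*u,G,G.mean(0),np.linalg.norm(G[0]-G[1]),T.mean(0)[:2]-.05*u,np.linalg.norm(T[0]-T[1]))
for e in (G[1]-G[0],T[1]-T[0]): print(np.degrees(np.arctan2(-e[0],e[1])))
"
```

```text
16.439626126918476
[[0.52575288 0.28495055 0.0185    ]
 [0.40875841 0.25042926 0.0185    ]] [0.49697933 0.2764604 ] [[0.50139588 0.25363544 0.012     ]
 [0.48820519 0.29919575 0.012     ]] [0.49480054 0.2764156  0.012     ] 0.04743139018003116 [0.4928639  0.27597834] 0.05516017993268988
16.14687376097038
16.971370006735555
```

The wrist and top estimates differ by 3–5 mm, so I'll descend halfway and measure again.

```bash
python3 -c "
from h import *
plan([.493,.274,.085],196,90)"
```

```text
t 15.35 d [ 0.0724  0.0006 -0.0011] w [-4.4 -0.1  0. ] |d| 0.072 |w| 4.4
```

>>> carry_out --series '[{"gripper":0.8,"dx":0.02,"dy":0,"dz":0,"wx":-2,"wy":0,"wz":0},{"gripper":0.8,"dx":0.05,"dy":0,"dz":0,"wx":-4,"wy":0,"wz":0},{"gripper":0.8,"dx":0.072,"dy":0,"dz":0,"wx":-4,"wy":0,"wz":0},{"gripper":0.8,"dx":0.072,"dy":0,"dz":0,"wx":-4,"wy":0,"wz":0},{"gripper":0.8,"dx":0.072,"dy":0,"dz":0,"wx":-4,"wy":0,"wz":0}]'

```text
t: 15.98
tool_pos: [0.4947, 0.2738, 0.0675]
tool_rot: [-0.096, 0.701, 0.096, 0.7]
ft_force: [0.1, 0.2, -0.3]
width: 0.0769
```

```bash
python3 -c "
from h import *
s=st();p3,d=grab_frame('wrist');s2=st();cv2.imwrite('pics/w12.png',p3[:,:,::-1])
np.savez('w12.npz',p=s['tool_pos'],r=s['tool_rot'])
"
```

```text
t 15.97 q [ 0.506  0.124 -0.1    1.348 -0.     0.233] tcp [0.4947 0.2738 0.0675] gp [0.4947 0.2738 0.0865] x [-0.001 -0.001 -1.   ] y [-0.269  0.963 -0.   ] w 0.0769 F [ 0.11  0.15 -0.29]
t 16.02 q [ 0.506  0.124 -0.1    1.348 -0.     0.233] tcp [0.4949 0.2739 0.0678] gp [0.4949 0.2739 0.0868] x [-0. -0. -1.] y [-0.269  0.963 -0.   ] w 0.0767 F [-0.73 -0.55  0.07]
```

View pics/w12.png

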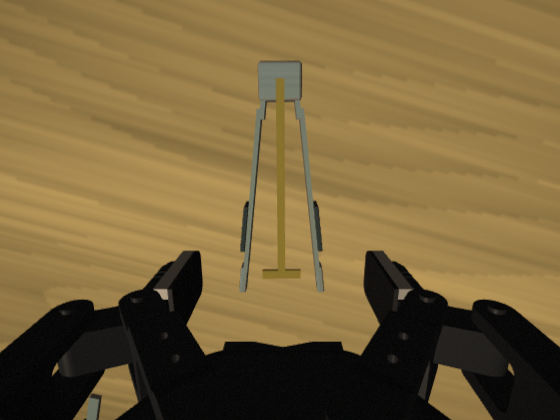

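```bash
python3 -c "
from h import *
f=np.load('w12.npz');s=dict(tool_pos=f['p'],tool_rot=f['r']);c=wristcam(s)
B=ray(c,[[281.5,273],[280,80]],.0185);G=ray(c,[[243,226],[319.5,226]],.016);T=ray(c,[[243,291],[320,290]],.01)
d=B[0]-B[1];az=np.arctan2(d[1],d[0]);u=np.array([np.cos(az),np.sin(az)]);print(np.degrees(az))
O=B[0][:2]-.03*u
print(O,G.mean(0),np.linalg.norm(G[0]-G[1]),T.mean(0)[:2]-.05*u)
g=O-.004*u
plan([*g,.020],np.degrees(az)+180,90)
"
```

```text
15.970726918989865
[0.49748646 0.27352489] [0.49453097 0.27273463 0.016     ] 0.050837398945217806 [0.49596379 0.27289717]
t 16.02 d [ 0.0668 -0.0011 -0.0016] w [-0.4 -0.   0. ] |d| 0.067 |w| 0.4
```

The tool is well aligned: the bar centre is at (281.5,273), on the tool's centre line, with the tweezers' azimuth at 16°. I'll descend.

>>> carry_out --series '[{"gripper":0.8,"dx":0.02,"dy":-0.0005,"dz":-0.001,"wx":-0.4,"wy":0,"wz":0},{"gripper":0.8,"dx":0.04,"dy":-0.001,"dz":-0.0018,"wx":-0.4,"wy":0,"wz":0},{"gripper":0.8,"dx":0.056,"dy":-0.001,"dz":-0.0018,"wx":-0.4,"wy":0,"wz":0},{"gripper":0.8,"dx":0.0655,"dy":-0.001,"dz":-0.0018,"wx":-0.4,"wy":0,"wz":0},{"gripper":0.8,"dx":0.0665,"dy":-0.001,"dz":-0.0018,"wx":-0.4,"wy":0,"wz":0}]'

```text
t: 16.65
tool_pos: [0.4933, 0.2724, 0.001]
tool_rot: [-0.099, 0.7, 0.098, 0.7]
ft_force: [-0.4, 0.8, 0.6]
width: 0.0769
```

```bash
python3 -c "
from h import *
s=st();p3,d=grab_frame('wrist');s2=st();cv2.imwrite('pics/w13.png',p3[:,:,::-1])
"
```

```text
t 16.65 q [ 0.505  0.154 -0.198  1.22  -0.     0.225] tcp [0.4933 0.2724 0.001 ] gp [0.4933 0.2724 0.02  ] x [-0.001 -0.001 -1.   ] y [-0.276  0.961 -0.   ] w 0.0769 F [-0.38  0.81  0.61]
t 16.7 q [ 0.505  0.153 -0.197  1.22  -0.     0.225] tcp [0.4935 0.2725 0.0014] gp [0.4935 0.2725 0.0204] x [-0. -0. -1.] y [-0.276  0.961 -0.   ] w 0.0768 F [ 1.   -0.64 -0.38]
```

View pics/w13.png

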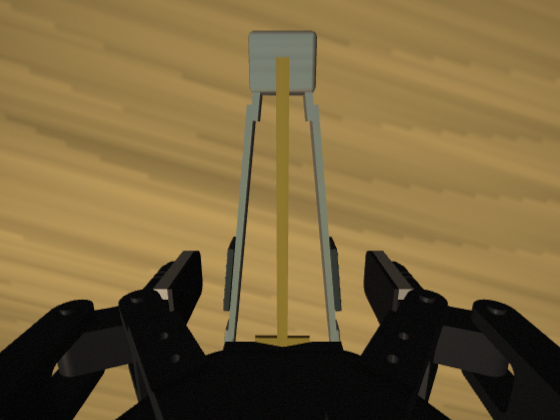

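>>> carry_out --series '[{"gripper":0.3,"dx":0,"dy":0,"dz":0,"wx":0,"wy":0,"wz":0},{"gripper":0.15,"dx":0,"dy":0,"dz":0,"wx":0,"wy":0,"wz":0},{"gripper":0.05,"dx":0,"dy":0,"dz":0,"wx":0,"wy":0,"wz":0},{"gripper":-0.05,"dx":0,"dy":0,"dz":0,"wx":0,"wy":0,"wz":0},{"gripper":-0.1,"dx":0,"dy":0,"dz":0,"wx":0,"wy":0,"wz":0}]' --force 20

```text
t: 17.32
tool_pos: [0.4943, 0.273, 0.0029]
tool_rot: [-0.098, 0.699, 0.099, 0.701]
ft_force: [-0.2, 0.4, 8.0]
width: 0.0387
```

```bash
python3 -c "
from h import *
s=st();p3,d=grab_frame('wrist');s2=st();cv2.imwrite('pics/w14.png',p3[:,:,::-1])
"
```

```text
t 17.32 q [ 0.505  0.152 -0.196  1.22  -0.     0.225] tcp [0.4943 0.273  0.0029] gp [0.4943 0.273  0.0219] x [ 0.002  0.001 -1.   ] y [-0.276  0.961  0.   ] w 0.0387 F [-0.23  0.42  7.98]
t 17.38 q [ 0.505  0.152 -0.196  1.22  -0.     0.225] tcp [0.4943 0.273  0.0029] gp [0.4943 0.273  0.0219] x [ 0.002  0.001 -1.   ] y [-0.276  0.961  0.   ] w 0.0386 F [-0.43  0.4   8.6 ]
```

View pics/w14.png

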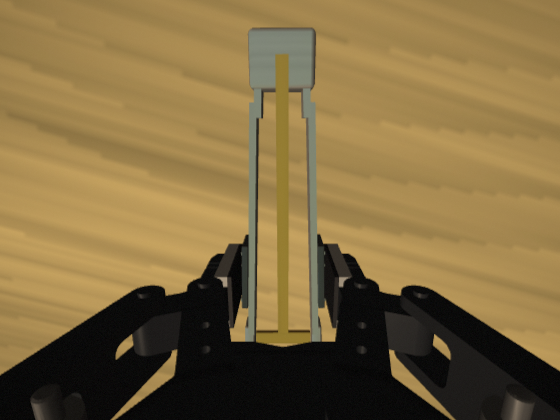

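At a 38.6 mm opening the pads are on the grips, but the fingertips press the bench at 8 N. I'll raise 2–3 mm while closing to 32 mm.

>>> carry_out --series '[{"gripper":-0.14,"dx":-0.002,"dy":0,"dz":0,"wx":0,"wy":0,"wz":0},{"gripper":-0.18,"dx":-0.0025,"dy":0,"dz":0,"wx":0,"wy":0,"wz":0},{"gripper":-0.22,"dx":-0.0025,"dy":0,"dz":0,"wx":0,"wy":0,"wz":0},{"gripper":-0.25,"dx":-0.0025,"dy":0,"dz":0,"wx":0,"wy":0,"wz":0},{"gripper":-0.25,"dx":-0.0025,"dy":0,"dz":0,"wx":0,"wy":0,"wz":0}]' --force 20

```text
t: 18.0
tool_pos: [0.4942, 0.273, 0.0052]
tool_rot: [-0.098, 0.7, 0.099, 0.701]
ft_force: [-0.3, -0.5, -0.9]
width: 0.032
```

```bash
python3 -c "
from h import *
s=st();p3,d=grab_frame('wrist');s2=st();cv2.imwrite('pics/w15.png',p3[:,:,::-1])
p3,d=grab_frame('top');cv2.imwrite('pics/t15.png',cv2.resize(p3[215:310,90:190],None,fx=6,fy=6,interpolation=cv2.INTER_CUBIC)[:,:,::-1])
"
```

```text
t 18.0 q [ 0.505  0.151 -0.193  1.225 -0.     0.225] tcp [0.4942 0.273  0.0052] gp [0.4942 0.2729 0.0242] x [ 0.002  0.001 -1.   ] y [-0.276  0.961  0.   ] w 0.032 F [-0.35 -0.54 -0.94]
t 18.05 q [ 0.505  0.151 -0.193  1.225 -0.     0.225] tcp [0.4942 0.273  0.0053] gp [0.4942 0.273  0.0243] x [ 0.002  0.001 -1.   ] y [-0.276  0.961  0.   ] w 0.0322 F [ 0.73  0.25 -1.14]
```

View pics/w15.png

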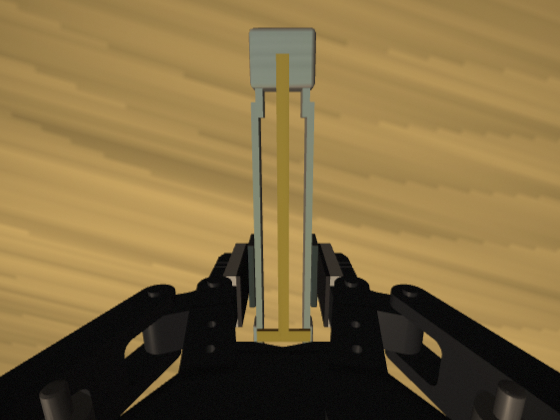

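View pics/t15.png

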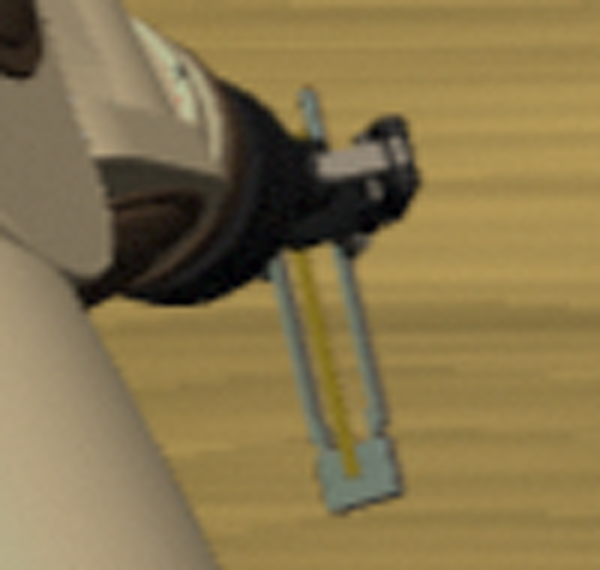

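The arms are parallel and their outer faces line up with the bar ends (columns about 257–312). I'll lift slowly and watch for slip.

>>> carry_out --series '[{"gripper":-0.25,"dx":-0.004,"dy":0,"dz":0,"wx":0,"wy":0,"wz":0},{"gripper":-0.25,"dx":-0.01,"dy":0,"dz":0,"wx":0,"wy":0,"wz":0},{"gripper":-0.25,"dx":-0.018,"dy":0,"dz":0,"wx":0,"wy":0,"wz":0},{"gripper":-0.25,"dx":-0.026,"dy":0,"dz":0,"wx":0,"wy":0,"wz":0},{"gripper":-0.25,"dx":-0.03,"dy":0,"dz":0,"wx":0,"wy":0,"wz":0}]'

```text
t: 18.73
tool_pos: [0.4945, 0.2732, 0.0363]
tool_rot: [-0.098, 0.699, 0.099, 0.701]
ft_force: [0.2, -0.3, -1.3]
width: 0.0324
```

```bash
python3 -c "
from h import *
s=st();p3,d=grab_frame('wrist');s2=st();cv2.imwrite('pics/w16.png',p3[:,:,::-1])
c=wristcam(s);X=cloud(c,d)
for (u,v) in ((262,60),(300,60),(282,120),(282,200),(282,300)): print((u,v),X[v-2:v+3,u-2:u+3].reshape(-1,3).mean(0).round(4))
p3,d=grab_frame('side');cv2.imwrite('pics/s16.png',cv2.resize(p3[100:220,100:280],None,fx=4,fy=4,interpolation=cv2.INTER_CUBIC)[:,:,::-1])
"
```

```text
t 18.73 q [ 0.505  0.132 -0.152  1.283 -0.     0.225] tcp [0.4945 0.2732 0.0363] gp [0.4945 0.2731 0.0553] x [ 0.003  0.001 -1.   ] y [-0.276  0.961  0.001] w 0.0324 F [ 0.22 -0.27 -1.29]
t 18.77 q [ 0.505  0.132 -0.152  1.283 -0.     0.225] tcp [0.4946 0.2732 0.0365] gp [0.4945 0.2732 0.0555] x [ 0.003  0.002 -1.   ] y [-0.276  0.961  0.001] w 0.0324 F [-0.03 -0.37 -0.13]
(262, 60) [0.4103 0.2406 0.0485]
(300, 60) [0.4062 0.2548 0.0484]
(282, 120) [0.4297 0.2542 0.051 ]
(282, 200) [0.4613 0.2633 0.0511]
(282, 300) [0.5075 0.2766 0.0515]
```

View pics/w16.png

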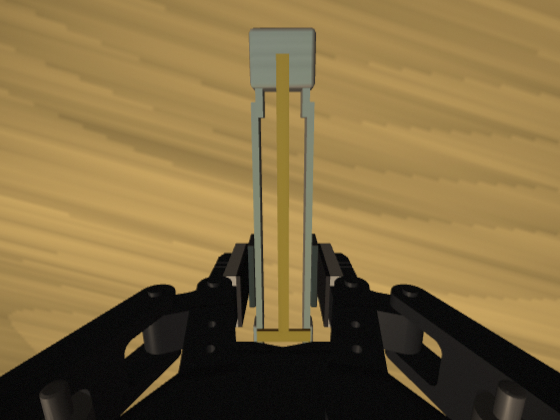

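View pics/s16.png

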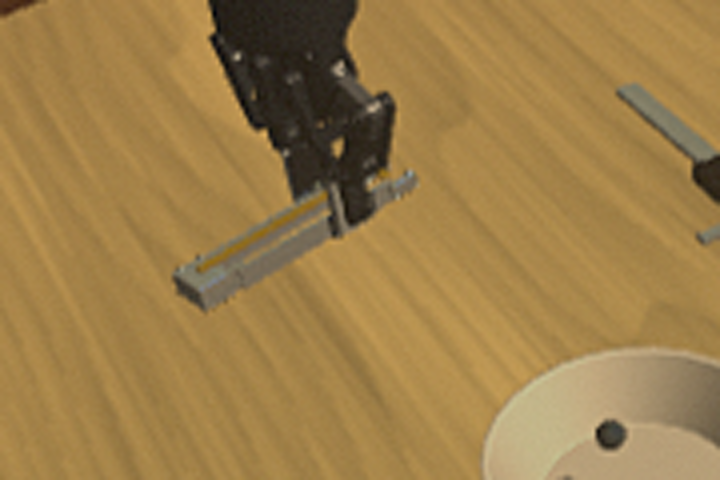

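It's held level: the tongue reads z≈0.051 along its whole length, so the underside is about 32 mm up. I'll carry it over the dish, rising first.

>>> carry_out --series '[{"gripper":-0.25,"dx":-0.012,"dy":-0.005,"dz":-0.0015,"wx":0,"wy":0,"wz":0},{"gripper":-0.25,"dx":-0.026,"dy":-0.018,"dz":-0.005,"wx":0,"wy":0,"wz":0},{"gripper":-0.25,"dx":-0.038,"dy":-0.038,"dz":-0.011,"wx":0,"wy":0,"wz":0},{"gripper":-0.25,"dx":-0.046,"dy":-0.065,"dz":-0.019,"wx":0,"wy":0,"wz":0},{"gripper":-0.25,"dx":-0.049,"dy":-0.095,"dz":-0.028,"wx":0,"wy":0,"wz":0}]'

```text
t: 19.45
tool_pos: [0.4939, 0.1722, 0.0863]
tool_rot: [-0.098, 0.699, 0.099, 0.702]
ft_force: [0.4, -0.5, -1.8]
width: 0.0319
```

```bash
cat > pl2.py <<'E'
from h import *
s=st();R=Ro.from_quat(s["tool_rot"]).as_matrix();u=R[:,2]
tips=np.array([.544,.002,.087]);tcp=tips-.0525*np.array([u[0],u[1],0])
print("d",(R.T@(tcp-s["tool_pos"])).round(4))
E
python3 pl2.py
```

```text
t 19.45 q [ 0.335  0.012 -0.182  1.372  0.     0.056] tcp [0.4939 0.1722 0.0863] gp [0.4938 0.1722 0.1053] x [ 0.004  0.002 -1.   ] y [-0.276  0.961  0.001] w 0.0319 F [ 0.41 -0.49 -1.81]
d [-0.0011 -0.1774 -0.0512]
```

>>> carry_out --series '[{"gripper":-0.25,"dx":-0.001,"dy":-0.03,"dz":-0.009,"wx":0,"wy":0,"wz":0},{"gripper":-0.25,"dx":-0.001,"dy":-0.06,"dz":-0.017,"wx":0,"wy":0,"wz":0},{"gripper":-0.25,"dx":-0.001,"dy":-0.09,"dz":-0.026,"wx":0,"wy":0,"wz":0},{"gripper":-0.25,"dx":-0.001,"dy":-0.118,"dz":-0.034,"wx":0,"wy":0,"wz":0},{"gripper":-0.25,"dx":-0.001,"dy":-0.142,"dz":-0.041,"wx":0,"wy":0,"wz":0}]'

```text
t: 20.08
tool_pos: [0.4932, 0.0222, 0.0879]
tool_rot: [-0.098, 0.698, 0.098, 0.702]
ft_force: [0.8, 1.0, -1.1]
width: 0.0322
```

```bash
python3 pl2.py
```

```text
t 20.07 q [ 4.400e-02 -5.900e-02 -2.490e-01  1.376e+00  1.000e-03 -2.340e-01] tcp [0.4932 0.0222 0.0879] gp [0.4931 0.0221 0.1069] x [ 0.005  0.002 -1.   ] y [-0.275  0.962  0.   ] w 0.0322 F [ 0.77  1.02 -1.08]
d [ 0.0008 -0.0333 -0.0092]
```

>>> carry_out --series '[{"gripper":-0.25,"dx":0,"dy":-0.018,"dz":-0.005,"wx":0,"wy":0,"wz":0},{"gripper":-0.25,"dx":0,"dy":-0.029,"dz":-0.008,"wx":0,"wy":0,"wz":0},{"gripper":-0.25,"dx":0,"dy":-0.033,"dz":-0.009,"wx":0,"wy":0,"wz":0},{"gripper":-0.25,"dx":0,"dy":-0.033,"dz":-0.009,"wx":0,"wy":0,"wz":0},{"gripper":-0.25,"dx":0,"dy":-0.033,"dz":-0.009,"wx":0,"wy":0,"wz":0}]'

```text
t: 20.7
tool_pos: [0.4935, -0.0116, 0.0878]
tool_rot: [-0.098, 0.698, 0.099, 0.702]
ft_force: [-1.1, -0.1, -0.0]
width: 0.032
```

```bash
python3 pl2.py; python3 -c "
from h import *
s=st();p3,d=grab_frame('wrist');cv2.imwrite('pics/w17.png',p3[:,:,::-1])
c=wristcam(s);X=cloud(c,d)
for (u,v) in ((262,60),(300,60),(282,120),(282,200),(282,300)): print((u,v),X[v-2:v+3,u-2:u+3].reshape(-1,3).mean(0).round(4))
p3,d=grab_frame('side');cv2.imwrite('pics/s17.png',p3[:,:,::-1])
p3,d=grab_frame('top');cv2.imwrite('pics/t17.png',cv2.resize(p3[170:290,180:420],None,fx=3,fy=3,interpolation=cv2.INTER_CUBIC)[:,:,::-1])
st()
"
```

```text
t 20.7 q [-0.025 -0.059 -0.248  1.376  0.002 -0.303] tcp [ 0.4935 -0.0116  0.0878] gp [ 0.4934 -0.0116  0.1068] x [ 0.005  0.002 -1.   ] y [-0.275  0.961  0.   ] w 0.032 F [-1.1  -0.11 -0.03]
d [ 0.0008 -0.0008 -0.0002]
t 20.7 q [-0.025 -0.059 -0.248  1.376  0.002 -0.303] tcp [ 0.4935 -0.0116  0.0878] gp [ 0.4934 -0.0116  0.1068] x [ 0.005  0.002 -1.   ] y [-0.275  0.961  0.   ] w 0.032 F [-1.1  -0.11 -0.03]
(262, 60) [ 0.4093 -0.0441  0.0998]
(300, 60) [ 0.4052 -0.0299  0.0999]
(282, 120) [ 0.4287 -0.0305  0.1025]
(282, 200) [ 0.4602 -0.0214  0.1027]
(282, 300) [ 0.5066 -0.0082  0.1029]
t 20.85 q [-0.025 -0.059 -0.248  1.376  0.002 -0.303] tcp [ 0.4936 -0.0116  0.0877] gp [ 0.4935 -0.0116  0.1067] x [ 0.005  0.002 -1.   ] y [-0.275  0.961  0.   ] w 0.0325 F [-0.45  0.46 -0.82]
```

View pics/w17.png

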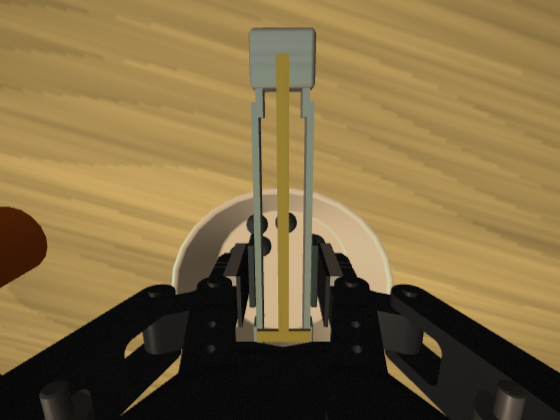

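View pics/s17.png

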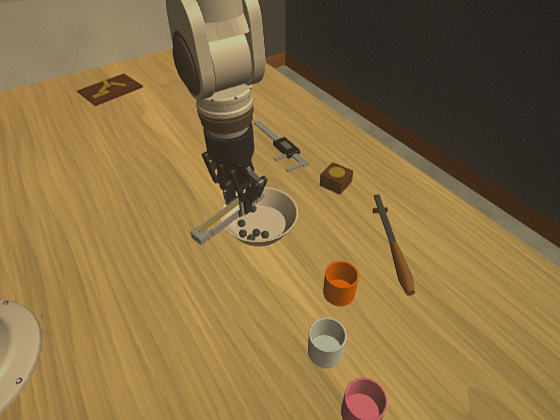

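View pics/t17.png

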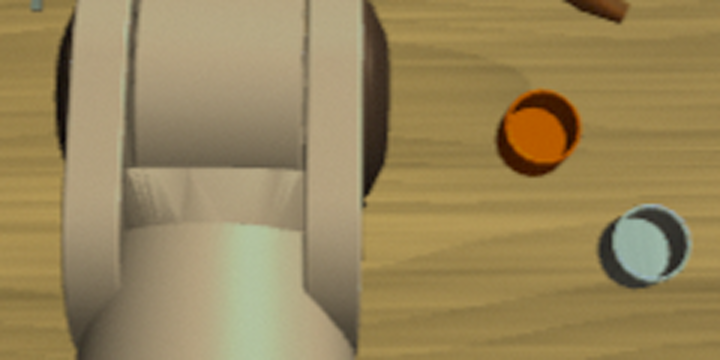

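The side view shows the tweezers over the dish with beads in the dish, the cup upright at (326,343), and the bystanders where they were. Next I'll check the tip gap up close.

```bash
python3 -c "
import cv2
a=cv2.imread('pics/w17.png')[230:350,220:345];cv2.imwrite('pics/w17z.png',cv2.resize(a,None,fx=5,fy=5,interpolation=cv2.INTER_CUBIC))
a=cv2.imread('pics/s17.png')[170:250,180:305];cv2.imwrite('pics/s17z.png',cv2.resize(a,None,fx=6,fy=6,interpolation=cv2.INTER_CUBIC))
"
```

```text
(no output)
```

View pics/w17z.png

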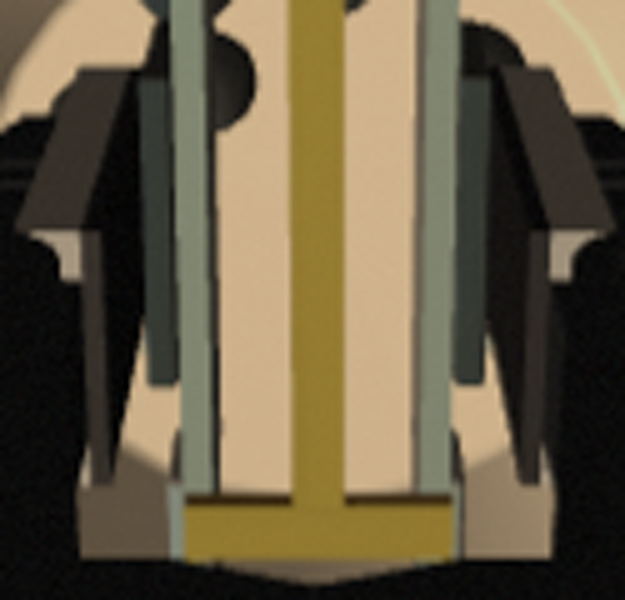

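View pics/s17z.png

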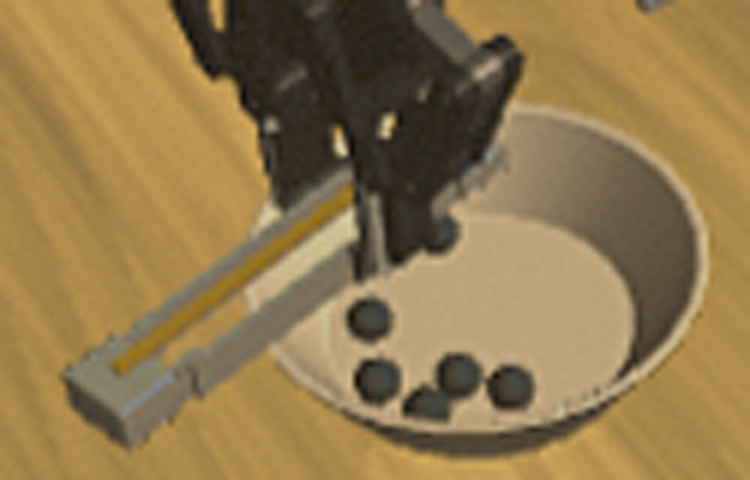

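All six beads are visible in the dish. The arms' outer faces (182–450 in the zoom) line up with the bar ends (185–452), and the opening reads 32.0–32.5 mm, so the tip gap is about 20–21 mm. I'll hold for over a second, then hand in.

>>> carry_out --series '[{"gripper":-0.25,"dx":0,"dy":0,"dz":0,"wx":0,"wy":0,"wz":0},{"gripper":-0.25,"dx":0,"dy":0,"dz":0,"wx":0,"wy":0,"wz":0},{"gripper":-0.25,"dx":0,"dy":0,"dz":0,"wx":0,"wy":0,"wz":0},{"gripper":-0.25,"dx":0,"dy":0,"dz":0,"wx":0,"wy":0,"wz":0},{"gripper":-0.25,"dx":0,"dy":0,"dz":0,"wx":0,"wy":0,"wz":0}]'

```text
t: 21.48
tool_pos: [0.4936, -0.0116, 0.0878]
tool_rot: [-0.098, 0.698, 0.099, 0.702]
ft_force: [0.1, -0.5, -0.3]
width: 0.0322
```

>>> carry_out --series '[{"gripper":-0.25,"dx":0,"dy":0,"dz":0,"wx":0,"wy":0,"wz":0},{"gripper":-0.25,"dx":0,"dy":0,"dz":0,"wx":0,"wy":0,"wz":0},{"gripper":-0.25,"dx":0,"dy":0,"dz":0,"wx":0,"wy":0,"wz":0},{"gripper":-0.25,"dx":0,"dy":0,"dz":0,"wx":0,"wy":0,"wz":0},{"gripper":-0.25,"dx":0,"dy":0,"dz":0,"wx":0,"wy":0,"wz":0}]'

```text
t: 22.1
tool_pos: [0.4936, -0.0116, 0.0878]
tool_rot: [-0.098, 0.698, 0.099, 0.702]
ft_force: [0.7, 0.0, -1.0]
width: 0.032
```

>>> carry_out --series '[{"gripper":-0.25,"dx":0,"dy":0,"dz":0,"wx":0,"wy":0,"wz":0},{"gripper":-0.25,"dx":0,"dy":0,"dz":0,"wx":0,"wy":0,"wz":0}]'

```text
t: 22.35
tool_pos: [0.4936, -0.0116, 0.0878]
tool_rot: [-0.098, 0.698, 0.099, 0.702]
ft_force: [-0.4, -0.5, -1.3]
width: 0.0321
```

```bash
python3 -c "
from h import *
s=st();p3,d=grab_frame('wrist')
c=wristcam(s);X=cloud(c,d)
for (u,v) in ((282,60),(282,120),(282,200),(282,300)): print((u,v),X[v-2:v+3,u-2:u+3].reshape(-1,3).mean(0).round(4))
p,d=grab_frame('top');X=cloud(camera_params('top'),d);q=X[232:272,376:416].reshape(-1,3);q=q[abs(q[:,2]-.055)<.008]
print('cup rim mid',((q.max(0)+q.min(0))/2).round(3), len(q))
st()
from cell import finish_job
print(finish_job())
"
```

```text
t 22.35 q [-0.025 -0.059 -0.248  1.376  0.002 -0.303] tcp [ 0.4936 -0.0116  0.0878] gp [ 0.4935 -0.0117  0.1068] x [ 0.005  0.002 -1.   ] y [-0.275  0.961  0.   ] w 0.0321 F [-0.39 -0.52 -1.31]
(282, 60) [nan nan nan]
(282, 120) [ 0.4287 -0.0305  0.1024]
(282, 200) [ 0.4603 -0.0214  0.1025]
(282, 300) [ 0.5066 -0.0082  0.1029]
cup rim mid [ 0.493 -0.286  0.054] 147
t 22.45 q [-0.025 -0.059 -0.248  1.376  0.002 -0.303] tcp [ 0.4936 -0.0117  0.0878] gp [ 0.4935 -0.0117  0.1068] x [ 0.005  0.002 -1.   ] y [-0.275  0.961  0.   ] w 0.0321 F [ 0.97  0.7  -0.38]
the job is handed in; nothing more can be done
None
```

I handed the job in at about 22.5 s with every step done; no verdict is reported, so what follows is from my own checks. All six beads went into the dish. The empty cup is back where it stood, and the tweezers are held over the dish at the marked gap.

- **Beads:** all six were counted in the dish in the top view after the pour, and again in the side view at the end.
- **Cup:** it stands upright at about (0.493, -0.286), roughly 0.29 m from the dish's axis.
- **Tweezers:** they are level to within about 1 degree. The underside is about 83 mm up and the tips are over the middle of the dish.
- **Gap:** the opening held at 32.0–32.5 mm, which puts the tips about 20–21 mm apart. In the wrist view the arms' outer faces line up with the bar ends. The tips themselves were partly hidden, so the gap is inferred rather than seen.
- **Caliper, file and block:** in the pictures they look unmoved; I did not measure them again.

Two things went slightly off:
- **Bench contact:** the fingertips pressed the bench with about 8 N while closing on the tweezers, so I raised the arm 2–3 mm.
- **Tweezers' position:** the first wrist estimate was about 5 mm off the top view because I used a late arm pose. A closer look settled it before the grasp.

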